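# Snap the circuit board onto its standoffs

## Robot

A 7-joint arm with a two-finger parallel gripper is mounted at the origin on a cart in front of the work surface, level with it; the furniture and walls round the work are solid. World frame = base frame: x ahead of the robot, y to its left, z up, the work surface at z = 0. Lengths are in m, angles in rad, forces in N, time in s.
With the tool pointing down it reaches from about 0.4 to 0.75 m from the base axis. Payload 19.5 kg.
Tool frame: the origin (TCP) lies midway between the tips of the shut fingers; the grasp point (between the pads) lies 19 mm behind it; z points along the fingers, y is the line along which they close (so a half turn about z gives the same grasp; the last joint's range is limited). The gripper opens to 85 mm and grips with 20 to 120 N. Pads are 22 mm wide; open, the fingers measure 114 mm over their backs; the gripper's body (76 mm by 85 mm) begins 54 mm behind the grasp point. The pads swing forward as they close: fully open they stand 13 mm farther back than shut.
Start: joints at [-1.356, 0.707, -0.028, 1.485, 0.022, 0.951, -0.075], TCP at [0.146, 0.556, 0.231] pointing down, gripper open.
Joint ranges: [-2.71, 2.71], [-0.32, 2.16], [-1.57, 1.52], [0, 2.45], [-1.46, 4.6], [0, 2.02], [-2.83, 2.83]. Speed limits (rad/s): [1.89, 1.89, 2.57, 2.57, 3.01, 3.01, 3.01].

## Interface

Orientations are given as a unit quaternion [w, x, y, z].
In Python, from plant import sensors, viewer, manip, finder gives the robot as it stands. The module is installed in compiled form; this text tells all that it offers.
- The arm moves only by the tool drive_tool, never from a script. Its argument "commands" is a list of rows, each an object of numbers: "ax", "ay", "az": the turn, a rotation vector about the world's x, y, z in rad; "tx", "ty", "tz": the shift along the world's x, y, z in m; "fingers": the closure, from -1 (fully open) to 1 (shut). A call has 1 to 10 rows; each row shifts and turns the commanded pose from where the row before left it; what a row does not reach is not made up. A row lasts 1/12 s, in which the tool goes at most 41.7 mm and 7.16 degrees, less where a joint would pass 70% of its speed; a pose out of reach is approached as far as the arm can. A call is refused whole if a number of a shift passes 0.0417 or a number of a turn 0.125, either way. A call with a gripper value outside its range is refused whole. The fingers move at their own pace and stop on an object; "newtons" is the grip in N (left out, the last holds). Time passes only in rows, so rows that do not move let the fingers close. It gives the time, the measured TCP pose, the force, the opening and the grip force at its end, in the units of the state.
- sensors.read_state(): the state, without advancing time (a new reading comes with each control period).
- viewer.get_image(name): name is "scene" or "side" or "wrist"; returns a dict with "color" (480x640x3 uint8, blue, green, red), "intrinsics" (3x3 intrinsics, pixels), "world_from_camera" (4x4, takes a point from camera to world coordinates); the wrist camera has in their place "tool_from_camera" (4x4, takes a point from camera to tool coordinates, whose origin is the TCP and whose axes are the flange's). Camera axes: x right, y down, z forward; pixel columns grow to the right and rows downward; lengths in m; the calibration is good to about 2 mm. A picture is of the moment at which its call begins: read the wrist's pose just before it. There is no depth.
- manip.hand_in(): hands the job in; it is judged then, once.
Trained networks look in the newest picture that a camera, given by its name, has taken for a name from the list of things; names that differ only in an ending like _2 or _b are one class to them, and where a whole thing is asked for, a point or a joint stands for the part that bears it (a point fixed in the world has none). Each returns a list of dicts, best first, with "confidence" (0 to 1); they miss things now and then, are a little off and sometimes report something else, mostly with a low value. They report only what shows in the picture. A call takes as long as a camera call.
- finder.boxes_of(camera, query): "centre" ([column, row] in pixels, amid what is visible of it).
- finder.pinpoint(camera, query): "centre" ([column, row] in pixels: a listed point, or the origin of a listed thing).
The state is a dict: "time_s": time; "joint_positions": joint angles; "qd": joint speeds; "joint_torque": joint torques, N m; "eef_pos": TCP position; "eef_rot": TCP orientation; "ft_force": force on the tool from outside, world axes, zero at the start; "ft_torque": the same for the moment, N m; "width": finger opening in m; "finger_force": force on a finger pad.
Only numpy, scipy, OpenCV 4.12 (cv2) and the standard library are available. Lean on these libraries where they do the work, as an engineer would, in place of code of your own. Each camera call takes 0.05 s, during which the arm holds its last target. There are 200 camera calls.

## Task

Fit the circuit board into the open control box: lift it by its heat sink off the black foam pad, feel for the four barbed white standoffs and set the board on them, terminal block at the cable-gland end, so that it rests on the barbs without clicking any yet. Then let go and press it down with the fingertips beside the standoffs, one corner at a time, until all four have clicked through and it sits fully home. Press gently, by feel: the board cracks if the box ever takes more than about 30 N from it; leave the tools and tape where they lie.

Things in the scene. Friction and masses are not known exactly. Their poses are not given: they have to be found in the camera images.
- control_box: Open base of a grey control box, heavy, does not move; 220 x 160 mm outside, walls 3 mm thick, 40 mm high, cover off. Origin: centre of its underside, on a work mat 32 mm above the bench; x runs along its long side towards the short wall with two black cable glands (19 mm long), z up. In it a metal mounting plate is clamped, square to the box but up to 8 mm off centre in x and 7 mm in y: not measured.
- board: Stiff green circuit board, 160 x 110 x 3 mm, about 260 g, component side up on a black foam pad (10 mm thick, 190 x 135 mm). Origin: centre of its underside; x along it to the black terminal block, z up. Parts up to 24 mm tall stand at |x| > 27 mm within |y| < 20 mm, the terminal block at x 67 to 78 mm within |y| < 30 mm. Bare patches for pressing, 30 x 30 mm, at x = +-49 mm, y = +-41 mm.
- heat_sink (a point): Finned aluminium heat sink in the middle of the board, near its balance point: a block 44 mm along the board's x, 28 mm along its y, 30 mm tall. This point is its centre, 18 mm above the board's underside; axes as the board's. Beside its long faces the board is bare, but for parts 2 mm high, over |x| < 20 mm.
- hole_1 (a point): Mounting hole 1 of the board (+x +y), 9 mm wide: its centre on the board's underside. Holes at x = +-70, y = +-45 mm. In the box four white nylon standoffs stand in the same pattern on the plate, to be felt or seen. Each has a flat shoulder, 16 mm wide, on which the board must rest, 16 to 21 mm above the box's underside (the plate's height is not measured, alike for all four).
- hole_2 (a point): Mounting hole 2 (+x -y), as hole 1. Above its shoulder each standoff has a blade 3 x 5.6 mm (x, y), 16 mm tall, round-tipped, and two spring barbs hinged 11.5 mm up that spread downward along x like an arrowhead, to 13 mm. A board that misses the tips stops on them, 16 mm above the shoulders; with the holes over them (to about 3 mm in x, 1.5 mm in y) it goes down to 8 mm, where it rests on the barbs.
- hole_3 (a point): Mounting hole 3 (-x -y), as hole 1. Pressing the board beside a standoff folds its barbs in with rising force, to about 7 N for the first and second corner; the third takes up to 11 N, as the stiff board brings the last two down together. Within 1.3 mm of the shoulder the barbs spring out over the board and the force drops; then the shoulder stops it hard.
- hole_4 (a point): Mounting hole 4 (-x +y), as hole 1. Holes 1 and 2, at the terminal-block end, go on the two standoffs at the gland end, hole 1 on the one on the box's +y side.
- driver_blk: Loose black-handled screwdriver, 199 mm long, lying on the mat between box and pad; a bystander. Origin: on the mat under its middle.
- tape_black: Loose roll of black tape, 59 mm across, 19 mm high, on the mat near its front edge; a bystander. Origin: centre of its underside.
- pliers: Loose red-handled pliers, 174 mm long, lying flat on the bench to the right of the mat; a bystander. Origin: centre of the underside.

How it is judged:
By the outcome, as a careful person would: the job done as asked, in the order asked, and still so for the second after the job is handed in, with the robot touching nothing.
It also fails if it takes over 72 s, if anything falls off the work surface, if the arm or the gripper's body presses on something with over 40 N, if the wrist force passes 120 N, or if a joint passes its speed limit or range.

## Working session

There is one attempt and no reset: what is moved stays moved. The work goes in short steps, Python scripts to look and compute and a tool call to move; the robot and the scene stay as the last step left them, time stands still between calls to the robot, and variables do not carry over. Pictures are saved under pics/ and viewed, at most 10 in all, crops included, and the job is handed in when it is done.

Besides the shell and the picture viewer there is one more tool, called after "Request:" as name([rows], argument=value, ...), one row to a line, values as JSON. drive_tool: Moves the arm, as the interface text tells. Its arguments: {"type":"object","properties":{"commands":{"type":"array"},"newtons":{"type":"number"}},"required":["commands"]}

```bash
mkdir -p pics; cat > h.py <<'E'
from plant import sensors, viewer, manip, finder
import numpy as np, cv2
from scipy.spatial.transform import Rotation as R
def st():
    return sensors.read_state()
def cam(name, save=None):
    s=st(); d=viewer.get_image(name); K=np.array(d["intrinsics"])
    if name=="wrist":
        q=s["eef_rot"]; T=np.eye(4); T[:3,:3]=R.from_quat([q[1],q[2],q[3],q[0]]).as_matrix(); T[:3,3]=s["eef_pos"]
        W=T@np.array(d["tool_from_camera"])
    else: W=np.array(d["world_from_camera"])
    if save: cv2.imwrite(f"pics/{save}.png",d["color"])
    return d["color"],K,W
def ray(K,W,p):
    v=W[:3,:3]@np.linalg.solve(K,[p[0],p[1],1.]); return W[:3,3],v
def atz(K,W,p,z):
    o,v=ray(K,W,p); return o+v*(z-o[2])/v[2]
def proj(K,W,X):
    c=np.linalg.inv(W)@np.append(X,1); u=K@c[:3]; return u[:2]/u[2]
E
python3 - <<'E'
from h import *
np.set_printoptions(precision=4,suppress=True)
s=st(); print({k:np.round(v,4) for k,v in s.items()})
zs={"control_box":.032,"board":.042,"heat_sink":.06,"hole_1":.042,"hole_2":.042,"hole_3":.042,"hole_4":.042,"driver_blk":.032,"tape_black":.032}
for c in ["scene","side","wrist"]:
    im,K,W=cam(c,c+"0"); print(c,W[:3,3],W[:3,2])
    for n,z in zs.items():
        if c=="wrist" and n in("driver_blk","tape_black"):continue
        for r in finder.pinpoint(c,n)[:2]: print(n,np.round(r["centre"],1),round(r["confidence"],2),atz(K,W,r["centre"],z))
E
```

```text
{'time_s': np.float64(0.0), 'joint_positions': array([-1.3557,  0.7071, -0.0276,  1.485 ,  0.022 ,  0.9509, -0.0755]), 'qd': array([-0.0007,  0.001 , -0.0006, -0.0013,  0.0017, -0.0009,  0.0021]), 'joint_torque': array([  0.0003, -88.3217,   1.2347, -23.6166,   0.0169,   0.0065,
         0.    ]), 'eef_pos': array([0.146 , 0.5559, 0.2308]), 'eef_rot': array([-0.    ,  0.1281,  0.9918, -0.0005]), 'ft_force': array([0.5599, 0.707 , 0.0619]), 'ft_torque': array([ 0.0036, -0.0173, -0.0025]), 'finger_force': np.float64(0.0), 'width': np.float64(0.0853)}
scene [-0.1994 -1.2468  0.8132] [ 0.4613  0.7346 -0.4976]
control_box [342.2 247.5] 0.83 [ 0.541 -0.211  0.032]
board [282.3 193.4] 0.76 [0.5686 0.1697 0.042 ]
heat_sink [279.4 186.1] 0.95 [0.5708 0.1909 0.06  ]
hole_1 [299.  183.2] 0.95 [0.6559 0.2061 0.042 ]
hole_1 [275.3 182.8] 0.86 [0.5911 0.2572 0.042 ]
hole_2 [299.  183.2] 0.95 [0.6559 0.2061 0.042 ]
hole_2 [275.3 182.8] 0.86 [0.5911 0.2572 0.042 ]
hole_3 [299.  183.2] 0.95 [0.6559 0.2061 0.042 ]
hole_3 [275.3 182.8] 0.86 [0.5911 0.2572 0.042 ]
hole_4 [299.  183.2] 0.95 [0.6559 0.206
[... 382 characters left out ...]
89.7 320.4] 0.64 [0.5659 0.1811 0.06  ]
heat_sink [334.4 334.5] 0.49 [0.4817 0.2224 0.06  ]
hole_1 [269.9 357. ] 0.91 [0.5979 0.2632 0.042 ]
hole_1 [313.8 303.9] 0.87 [0.5217 0.1055 0.042 ]
hole_2 [269.9 357. ] 0.91 [0.5979 0.2632 0.042 ]
hole_2 [313.8 303.9] 0.87 [0.5217 0.1055 0.042 ]
hole_3 [269.9 357. ] 0.91 [0.5979 0.2632 0.042 ]
hole_3 [313.8 303.9] 0.87 [0.5217 0.1055 0.042 ]
hole_4 [269.9 357. ] 0.91 [0.5979 0.2632 0.042 ]
hole_4 [313.8 303.9] 0.87 [0.5217 0.1055 0.042 ]
driver_blk [300.  279.1] 0.98 [0.5534 0.0033 0.032 ]
driver_blk [290.5 322.5] 0.33 [0.5666 0.1524 0.032 ]
tape_black [382.1 277.2] 0.92 [ 0.3752 -0.0036  0.032 ]
wrist [0.0824 0.5727 0.3724] [ 0.2544 -0.0659 -0.9649]
```

```bash
python3 -c "
import cv2,numpy as np
a=[cv2.imread(f'pics/{n}0.png') for n in('scene','side','wrist')]
b=[cv2.resize(x,(400,300)) for x in a]
cv2.imwrite('pics/all0.png',np.vstack([np.hstack(b[:2]),np.hstack([b[2],b[2]*0])]))"
```

```text
(no output)
```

View pics/all0.png

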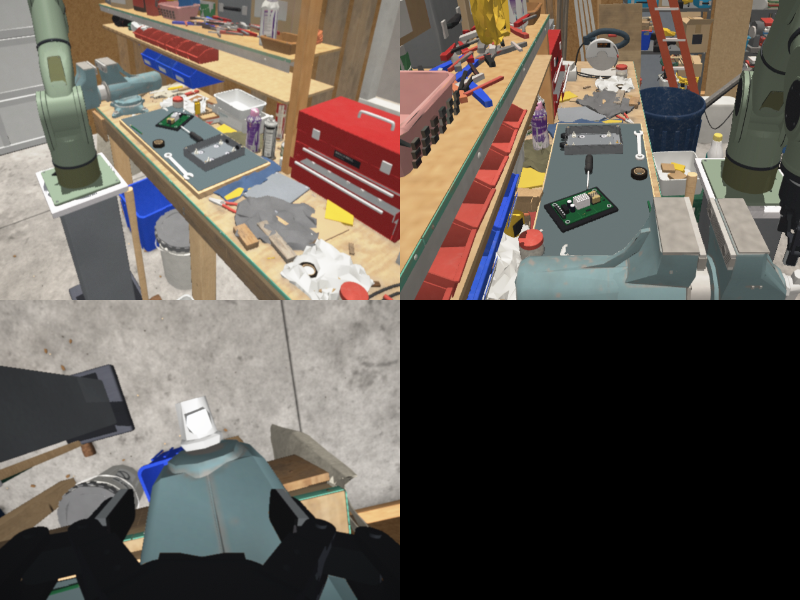

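The overview shows the board on its pad (~(585,405) in the side view at full size), the box beyond it and the screwdriver between them. I'll move over the board now.

Request:
drive_tool([
  {"tx": 0.028, "ty": -0.026, "tz": 0.01, "fingers": -1},
  {"tx": 0.028, "ty": -0.026, "tz": 0.01},
  {"tx": 0.028, "ty": -0.026, "tz": 0.01},
  {"tx": 0.028, "ty": -0.026, "tz": 0.01},
  {"tx": 0.028, "ty": -0.026, "tz": 0.01},
  {"tx": 0.028, "ty": -0.026, "tz": 0.01},
  {"tx": 0.028, "ty": -0.026, "tz": 0.01},
  {"tx": 0.028, "ty": -0.026, "tz": 0.01},
  {"tx": 0.028, "ty": -0.026, "tz": 0.01},
  {"tx": 0.028, "ty": -0.026, "tz": 0.01},
])

```text
validation failed for argument at $.co...
```

Request:
drive_tool([
  {"tx": 0.028, "ty": -0.028},
  {"tx": 0.028, "ty": -0.028},
  {"tx": 0.028, "ty": -0.028},
  {"tx": 0.02, "ty": -0.02},
  {},
])

```text
validation failed for argument at $.co...
```

```bash
cat > lookb.py <<'E'
from h import *
import sys
np.set_printoptions(precision=4,suppress=True)
s=st(); print(s["time_s"],s["eef_pos"],s["eef_rot"],s["ft_force"])
im,K,W=cam("wrist",sys.argv[1])
for n,z in {"board":.042,"heat_sink":.06,"hole_1":.042}.items():
    for r in finder.pinpoint("wrist",n)[:5]: print(n,np.round(r["centre"],1),round(r["confidence"],2),atz(K,W,r["centre"],z)[:2])
E
python3 lookb.py w1
```

```text
1.4 [0.146  0.5561 0.2313] [ 0.      0.128   0.9918 -0.    ] [-0.3552 -0.0393 -0.5266]
```

View pics/w1.png

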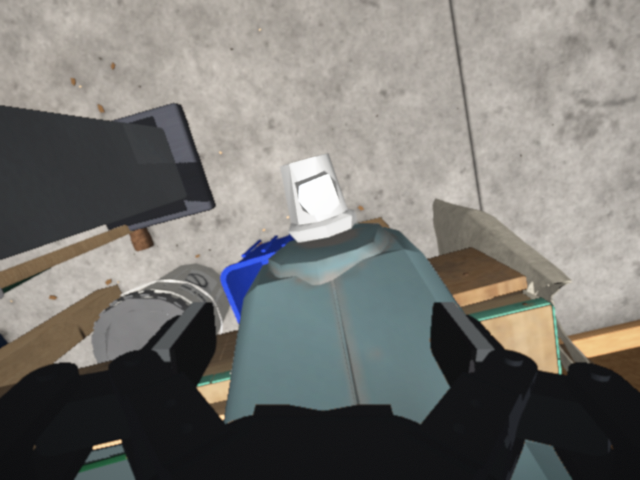

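The wrist view is unchanged and still shows the vise: the call was refused, probably because each row needs all its fields.

Request:
drive_tool([
  {"ax": 0, "ay": 0, "az": 0, "tx": 0.028, "ty": -0.026, "tz": 0.01, "fingers": -1},
  {"ax": 0, "ay": 0, "az": 0, "tx": 0.028, "ty": -0.026, "tz": 0.01, "fingers": -1},
  {"ax": 0, "ay": 0, "az": 0, "tx": 0.028, "ty": -0.026, "tz": 0.01, "fingers": -1},
  {"ax": 0, "ay": 0, "az": 0, "tx": 0.028, "ty": -0.026, "tz": 0.01, "fingers": -1},
  {"ax": 0, "ay": 0, "az": 0, "tx": 0.028, "ty": -0.026, "tz": 0.01, "fingers": -1},
  {"ax": 0, "ay": 0, "az": 0, "tx": 0.028, "ty": -0.026, "tz": 0.01, "fingers": -1},
  {"ax": 0, "ay": 0, "az": 0, "tx": 0.028, "ty": -0.026, "tz": 0.01, "fingers": -1},
  {"ax": 0, "ay": 0, "az": 0, "tx": 0.028, "ty": -0.026, "tz": 0.01, "fingers": -1},
  {"ax": 0, "ay": 0, "az": 0, "tx": 0.028, "ty": -0.026, "tz": 0.01, "fingers": -1},
  {"ax": 0, "ay": 0, "az": 0, "tx": 0.028, "ty": -0.026, "tz": 0.01, "fingers": -1},
])

```text
time_s: 2.43
eef_pos: [0.4271, 0.2945, 0.332]
eef_rot: [0.0, 0.128, 0.992, 0.0]
ft_force: [1.1, 1.1, -0.2]
width: 0.0853
finger_force: 0.0
```

Request:
drive_tool([
  {"ax": 0, "ay": 0, "az": 0, "tx": 0.026, "ty": -0.028, "tz": 0, "fingers": -1},
  {"ax": 0, "ay": 0, "az": 0, "tx": 0.026, "ty": -0.028, "tz": 0, "fingers": -1},
  {"ax": 0, "ay": 0, "az": 0, "tx": 0.026, "ty": -0.028, "tz": 0, "fingers": -1},
  {"ax": 0, "ay": 0, "az": 0, "tx": 0.026, "ty": -0.028, "tz": 0, "fingers": -1},
  {"ax": 0, "ay": 0, "az": 0, "tx": 0, "ty": 0, "tz": 0, "fingers": -1},
])

```text
time_s: 2.85
eef_pos: [0.5339, 0.1776, 0.3308]
eef_rot: [0.001, 0.132, 0.991, -0.002]
ft_force: [-1.0, -0.2, -0.3]
width: 0.0855
finger_force: 0.0
```

```bash
python3 lookb.py w2
```

```text
2.85 [0.5339 0.1776 0.3308] [ 0.0008  0.132   0.9913 -0.0016] [-1.0177 -0.2327 -0.2857]
board [333.2 234.2] 0.67 [0.5709 0.1804]
heat_sink [333.  233.3] 0.84 [0.5655 0.1811]
heat_sink [319.3 162.1] 0.3 [0.4826 0.1871]
hole_1 [262.9 219.4] 0.94 [0.5306 0.1026]
hole_1 [316.8 164.6] 0.93 [0.4851 0.1832]
hole_1 [397.2 245.4] 0.85 [0.6054 0.2533]
hole_1 [348.4 293. ] 0.58 [0.6511 0.1795]
```

View pics/w2.png

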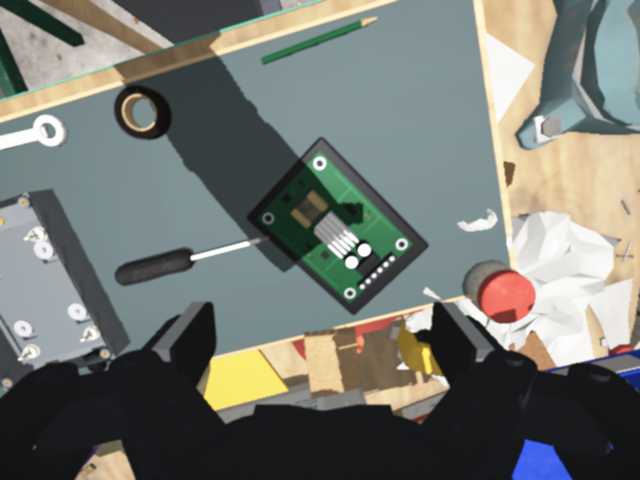

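The board is around (335,235) px in the wrist view, with its terminal block toward the lower right (375,270). Its yaw is about +31° and its centre about (0.568, 0.180). The box's gland end is next.

```bash
python3 -c "
import cv2,numpy as np
a=cv2.imread('pics/side0.png')[185:260,240:390]; b=cv2.imread('pics/scene0.png')[195:290,275:425]
a=cv2.resize(a,(750,285),interpolation=cv2.INTER_CUBIC);b=cv2.resize(b,(750,310),interpolation=cv2.INTER_CUBIC)
cv2.imwrite('pics/boxc.png',np.vstack([a,b]))"; python3 -c "
from h import *; print(np.round(st()['joint_positions'],3))"
```

```text
[-0.365  0.59  -0.056  1.352  0.033  1.201  0.892]
```

View pics/boxc.png

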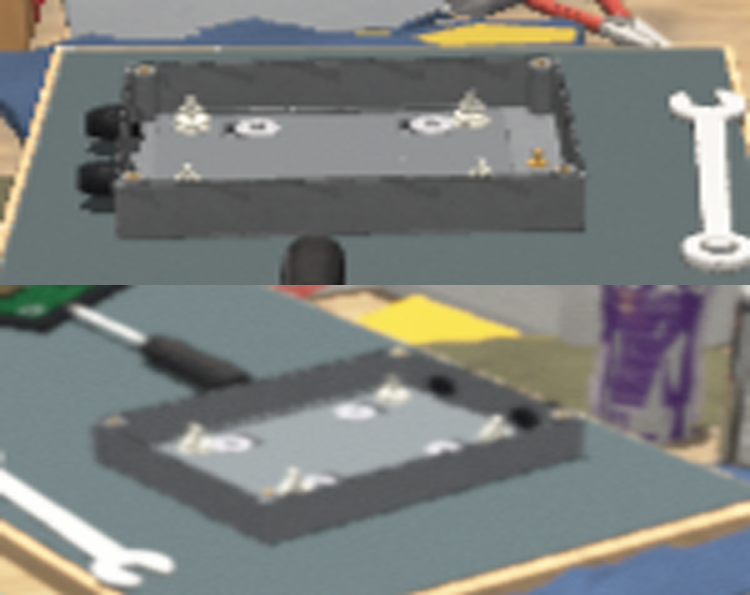

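The glands are at the world +x end (left in the top crop, right in the bottom one), so the box yaw is near 0. Next I turn to the board's grasp yaw and look from lower down.

Request:
drive_tool([
  {"ax": 0, "ay": 0, "az": 0.115, "tx": 0.005, "ty": 0, "tz": -0.018, "fingers": -1},
  {"ax": 0, "ay": 0, "az": 0.115, "tx": 0.005, "ty": 0, "tz": -0.018, "fingers": -1},
  {"ax": 0, "ay": 0, "az": 0.115, "tx": 0.005, "ty": 0, "tz": -0.018, "fingers": -1},
  {"ax": 0, "ay": 0, "az": 0.115, "tx": 0.005, "ty": 0, "tz": -0.018, "fingers": -1},
  {"ax": 0, "ay": 0, "az": 0.115, "tx": 0.005, "ty": 0, "tz": -0.018, "fingers": -1},
  {"ax": 0, "ay": 0, "az": 0.115, "tx": 0.005, "ty": 0, "tz": -0.018, "fingers": -1},
  {"ax": 0, "ay": 0, "az": 0.115, "tx": 0.005, "ty": 0, "tz": -0.018, "fingers": -1},
  {"ax": 0, "ay": 0, "az": 0, "tx": 0, "ty": 0, "tz": 0, "fingers": -1},
  {"ax": 0, "ay": 0, "az": 0, "tx": 0, "ty": 0, "tz": 0, "fingers": -1},
])

```text
time_s: 3.8
eef_pos: [0.5644, 0.1849, 0.2054]
eef_rot: [-0.0, -0.269, 0.963, 0.0]
ft_force: [-0.8, 0.4, 0.2]
width: 0.0856
finger_force: 0.0
```

```bash
cat > fitb.py <<'E'
from h import *
import sys
from scipy.optimize import least_squares
np.set_printoptions(precision=4,suppress=True)
def tooly(q): m=R.from_quat([q[1],q[2],q[3],q[0]]).as_matrix(); return np.degrees(np.arctan2(m[1,1],m[0,1]))
H=np.array([[70,45],[70,-45],[-70,-45],[-70,45]])/1e3
def fit(pts,g):
    # pts Nx2 world points, matched to nearest predicted hole
    P=np.array(pts)
    def pred(v): c,s=np.cos(v[2]),np.sin(v[2]); return v[:2]+H@np.array([[c,s],[-s,c]])
    D=np.linalg.norm(P[:,None]-pred(g)[None],axis=2); idx=D.argmin(1); ok=D.min(1)<.02
    f=lambda v:(pred(v)[idx[ok]]-P[ok]).ravel()
    r=least_squares(f,g,loss="soft_l1",f_scale=.002); return r.x,idx[ok],f(r.x).reshape(-1,2)*1e3
if __name__=="__main__":
    s=st(); print(s["time_s"],s["eef_pos"],"tooly",tooly(s["eef_rot"]),s["joint_positions"][6])
    im,K,W=cam("wrist",sys.argv[1]); z=float(sys.argv[2]); g=[float(a) for a in sys.argv[3:6]]
    for n,zz in (("board",z),("heat_sink",z+.018)):
        for r in finder.pinpoint("wrist",n)[:1]: print(n,np.round(r["centre"],1),round(r["confidence"],2),atz(K,W,r["centre"],zz)[:2])
    rs=[r for r in finder.pinpoint("wrist","hole_1") if r["confidence"]>.3]
    x,i,e=fit([atz(K,W,r["centre"],z)[:2] for r in rs],g)
    print("fit",x[:2],np.degrees(x[2]),i,e.tolist())
E
python3 fitb.py w3 .042 .568 .18 .541
```

```text
3.8 [0.5644 0.1849 0.2054] tooly 121.26785440321933 1.5465845310914803
board [318.  229.8] 0.84 [0.5676 0.1816]
heat_sink [319.8 233.5] 0.69 [0.566  0.1827]
fit [0.5678 0.1829] 30.562935415388225 [0 2 1 3] [[0.22733812980302304, -1.5402708651220953], [1.0615269324417698, -0.572120771266893], [-0.3954927560226862, 0.7599363649661572], [-0.8413770462671888, 1.2499967256564826]]
```

Request:
drive_tool([
  {"ax": 0, "ay": 0, "az": -0.01, "tx": 0.003, "ty": -0.0025, "tz": -0.034, "fingers": -1},
  {"ax": 0, "ay": 0, "az": 0, "tx": 0, "ty": 0, "tz": -0.034, "fingers": -1},
  {"ax": 0, "ay": 0, "az": 0, "tx": 0, "ty": 0, "tz": -0.034, "fingers": -1},
  {"ax": 0, "ay": 0, "az": 0, "tx": 0, "ty": 0, "tz": -0.034, "fingers": -1},
  {"ax": 0, "ay": 0, "az": 0, "tx": 0, "ty": 0, "tz": -0.017, "fingers": -1},
  {"ax": 0, "ay": 0, "az": 0, "tx": 0, "ty": 0, "tz": 0, "fingers": -1},
])

```text
time_s: 4.5
eef_pos: [0.5666, 0.1814, 0.0497]
eef_rot: [-0.002, -0.265, 0.964, -0.0]
ft_force: [-0.4, -1.0, -0.9]
width: 0.0856
finger_force: 0.0
```

Request:
drive_tool([
  {"ax": 0, "ay": 0, "az": 0, "tx": 0, "ty": 0, "tz": 0, "fingers": 1},
  {"ax": 0, "ay": 0, "az": 0, "tx": 0, "ty": 0, "tz": 0, "fingers": 1},
  {"ax": 0, "ay": 0, "az": 0, "tx": 0, "ty": 0, "tz": 0, "fingers": 1},
  {"ax": 0, "ay": 0, "az": 0, "tx": 0, "ty": 0, "tz": 0, "fingers": 1},
  {"ax": 0, "ay": 0, "az": 0, "tx": 0, "ty": 0, "tz": 0, "fingers": 1},
  {"ax": 0, "ay": 0, "az": 0, "tx": 0, "ty": 0, "tz": 0, "fingers": 1},
], newtons=60)

```text
time_s: 5.0
eef_pos: [0.5685, 0.1819, 0.0535]
eef_rot: [0.001, -0.266, 0.964, 0.0]
ft_force: [-3.3, -0.5, 13.5]
width: 0.0266
finger_force: 60.4
```

Grip is good, but held, the board would hide the standoffs from the wrist camera. I'll let go, survey the box with the empty gripper at its placing yaw, then come back to the same pose.

Request:
drive_tool([
  {"ax": 0, "ay": 0, "az": 0, "tx": 0, "ty": 0, "tz": 0.002, "fingers": -1},
  {"ax": 0, "ay": 0, "az": 0, "tx": 0, "ty": 0, "tz": 0, "fingers": -1},
  {"ax": 0, "ay": 0, "az": 0, "tx": 0, "ty": 0, "tz": 0, "fingers": -1},
  {"ax": 0, "ay": 0, "az": 0, "tx": 0, "ty": 0, "tz": 0.025, "fingers": -1},
  {"ax": 0, "ay": 0, "az": -0.1, "tx": 0, "ty": -0.02, "tz": 0.035, "fingers": -1},
  {"ax": 0, "ay": 0, "az": -0.1, "tx": -0.003, "ty": -0.037, "tz": 0.018, "fingers": -1},
  {"ax": 0, "ay": 0, "az": -0.1, "tx": -0.003, "ty": -0.037, "tz": 0.018, "fingers": -1},
  {"ax": 0, "ay": 0, "az": -0.1, "tx": -0.003, "ty": -0.037, "tz": 0.018, "fingers": -1},
  {"ax": 0, "ay": 0, "az": -0.1, "tx": -0.003, "ty": -0.037, "tz": 0.018, "fingers": -1},
  {"ax": 0, "ay": 0, "az": 0, "tx": -0.003, "ty": -0.04, "tz": 0.01, "fingers": -1},
])

```text
time_s: 5.83
eef_pos: [0.553, -0.0275, 0.1982]
eef_rot: [0.001, -0.016, 1.0, 0.0]
ft_force: [-0.1, 0.5, 0.7]
width: 0.0851
finger_force: 0.0
```

Request:
drive_tool([
  {"ax": 0, "ay": 0, "az": 0, "tx": -0.003, "ty": -0.041, "tz": 0, "fingers": -1},
  {"ax": 0, "ay": 0, "az": 0, "tx": -0.003, "ty": -0.041, "tz": 0, "fingers": -1},
  {"ax": 0, "ay": 0, "az": 0, "tx": -0.003, "ty": -0.041, "tz": 0, "fingers": -1},
  {"ax": 0, "ay": 0, "az": 0, "tx": -0.003, "ty": -0.041, "tz": 0, "fingers": -1},
  {"ax": 0, "ay": 0, "az": 0, "tx": 0, "ty": -0.026, "tz": 0, "fingers": -1},
  {"ax": 0, "ay": 0, "az": 0, "tx": 0, "ty": 0, "tz": 0, "fingers": -1},
  {"ax": 0, "ay": 0, "az": 0, "tx": 0, "ty": 0, "tz": 0, "fingers": -1},
])

```text
time_s: 6.42
eef_pos: [0.5406, -0.2177, 0.1961]
eef_rot: [-0.0, -0.018, 1.0, -0.0]
ft_force: [-0.1, 1.1, 0.1]
width: 0.0852
finger_force: 0.0
```

```bash
python3 - <<'E'
from fitb import *
s=st(); print(s["time_s"],s["eef_pos"],"tooly",tooly(s["eef_rot"]),s["joint_positions"][6])
im,K,W=cam("wrist","w4"); np.savez("w4.npz",K=K,W=W)
for r in finder.pinpoint("wrist","control_box")[:2]: print(r["centre"],r["confidence"],atz(K,W,r["centre"],.032))
E
```

```text
6.4167 [ 0.5406 -0.2177  0.1961] tooly 92.04496415043906 1.7779758267511254
[326.9, 233.0] 0.82 [ 0.5448 -0.2139  0.032 ]
```

View pics/w4.png

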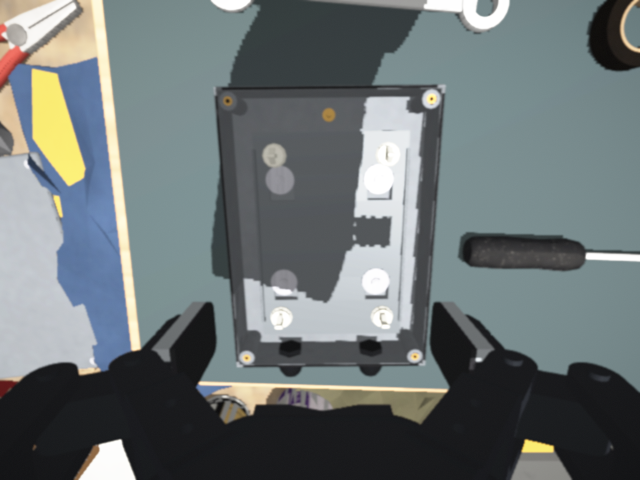

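The box is fully in view: glands at the bottom (290,345)/(370,345) px, standoffs near (274,155), (388,153), (281,318) and (382,317), and larger clamp discs beside them. Zooming on the standoffs.

```bash
python3 - <<'E'
import cv2,numpy as np
a=cv2.imread('pics/w4.png'); rows=[]
o=[]
for c,r in [(281,318),(382,317),(274,155),(388,153)]:
    p=cv2.resize(a[r-20:r+20,c-25:c+25],(400,300),interpolation=cv2.INTER_CUBIC) if False else cv2.resize(a[r-18:r+18,c-24:c+24],(384,288),interpolation=cv2.INTER_CUBIC)
    p=cv2.normalize(p,None,0,255,cv2.NORM_MINMAX)
    for k in range(0,48,6):
        cv2.line(p,(k*8,0),(k*8,4 if k!=24 else 12),(0,0,255),1); cv2.putText(p,str(c-24+k),(k*8,20),0,.4,(0,0,255),1)
    for k in range(0,36,6):
        cv2.line(p,(0,k*8),(4,k*8),(0,0,255),1); cv2.putText(p,str(r-18+k),(6,k*8+4),0,.4,(0,0,255),1)
    o.append(p)
cv2.imwrite('pics/so.png',np.vstack([np.hstack(o[:2]),np.hstack(o[2:])]))
E
```

```text
(no output)
```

View pics/so.png

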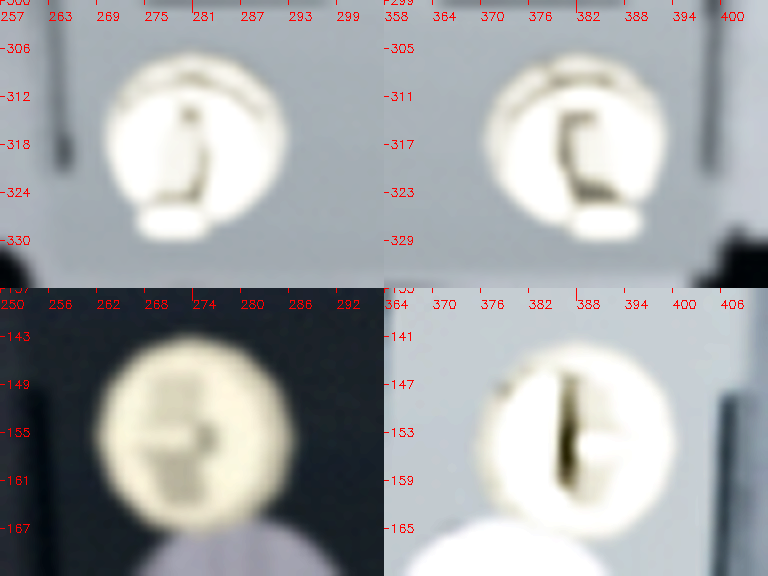

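The crops show each white 16 mm shoulder disc with its blade; the discs are centred near (281.5,318), (382,317), (274.4,155.4) and (388.4,154.2) px. I'll fit the 140 x 90 pattern of 16 mm discs to the edges.

```bash
python3 - <<'E'
from fitb import *
from scipy.optimize import minimize
from scipy.ndimage import map_coordinates
d=np.load("w4.npz"); K,W=d["K"],d["W"]
g=cv2.GaussianBlur(cv2.cvtColor(cv2.imread("pics/w4.png"),cv2.COLOR_BGR2GRAY).astype(float),(0,0),.8)
px=np.array([[281.5,318],[382,317],[274.4,155.4],[388.4,154.2]])
# box frame: hole1 +x+y -> image right is +y
order=[(70,-45),(70,45),(-70,-45),(-70,45)]
P=np.array(order)/1e3
def pts(v):
    x,y,a,z=v; c,s=np.cos(a),np.sin(a); return np.c_[np.array([x,y])+P@np.array([[c,s],[-s,c]]),np.full(4,z)]
def pr(X): 
    c=np.linalg.inv(W)@np.c_[X,np.ones(len(X))].T; u=K@c[:3]; return (u[:2]/u[2]).T
f=lambda v:(pr(pts(v))-px).ravel()
r=least_squares(f,[.545,-.214,0,.05]); print("eye fit",r.x,np.degrees(r.x[2]),np.round(f(r.x),2))
t=np.linspace(0,2*np.pi,72,endpoint=False); cam0=W[:3,3]
def score(v):
    tot=0
    for p in pts(v):
        out=p[:2]-cam0[:2]; out/=max(.03,np.linalg.norm(out))
        n=np.c_[np.cos(t),np.sin(t)]; m=n@out>-.1
        ci=np.c_[p[:2]+.0073*n,np.full(72,p[2])]; co=np.c_[p[:2]+.0087*n,np.full(72,p[2])]
        a,b=pr(ci),pr(co)
        e=map_coordinates(g,a.T[::-1],order=1)-map_coordinates(g,b.T[::-1],order=1)
        tot+=np.clip(e[m],-20,60).mean()
    return -tot
for z in (.047,.049,.051,.053,.055):
    best=min((minimize(lambda q:score([q[0],q[1],q[2],z]),[r.x[0]+dx,r.x[1],r.x[2]],method="Nelder-Mead",options=dict(initial_simplex=np.array([r.x[:3]+[dx,0,0],r.x[:3]+[dx+.002,0,0],r.x[:3]+[dx,.002,0],r.x[:3]+[dx,0,.02]]))) for dx in(-.001,.001)),key=lambda o:o.fun)
    print(z,best.x[:2],np.degrees(best.x[2]),best.fun)
print("nadir cam",cam0)
E
```

```text
eye fit [ 0.5485 -0.21    0.0442  0.0455] 2.52974356221862 [-0.26 -0.21  0.35 -0.09 -0.18  0.07  0.1   0.19]
0.047 [ 0.5497 -0.2107] 2.5330131992090035 -67.20781671636132
0.049 [ 0.5489 -0.2107] 2.5631889602285374 -83.32679770030403
0.051 [ 0.5484 -0.2106] 2.5700853708507436 -96.13421595453235
0.053 [ 0.548  -0.2105] 2.516502131734624 -98.5150509126438
0.055 [ 0.5475 -0.2103] 2.5842163843088857 -87.84809546788719
nadir cam [ 0.4749 -0.2203  0.3373]
```

The standoff pattern is centred at (0.5482, -0.2105), yaw 2.55°, shoulder z about 0.052. Back to the board.

Request:
drive_tool([
  {"ax": 0, "ay": 0, "az": 0.05, "tx": 0.0027, "ty": 0.04, "tz": 0, "fingers": -1},
  {"ax": 0, "ay": 0, "az": 0.05, "tx": 0.0027, "ty": 0.04, "tz": 0, "fingers": -1},
  {"ax": 0, "ay": 0, "az": 0.05, "tx": 0.0027, "ty": 0.04, "tz": 0, "fingers": -1},
  {"ax": 0, "ay": 0, "az": 0.05, "tx": 0.0027, "ty": 0.04, "tz": 0, "fingers": -1},
  {"ax": 0, "ay": 0, "az": 0.05, "tx": 0.0027, "ty": 0.04, "tz": 0, "fingers": -1},
  {"ax": 0, "ay": 0, "az": 0.05, "tx": 0.0027, "ty": 0.04, "tz": -0.008, "fingers": -1},
  {"ax": 0, "ay": 0, "az": 0.05, "tx": 0.0027, "ty": 0.04, "tz": -0.008, "fingers": -1},
  {"ax": 0, "ay": 0, "az": 0.05, "tx": 0.0027, "ty": 0.04, "tz": -0.008, "fingers": -1},
  {"ax": 0, "ay": 0, "az": 0.05, "tx": 0.0027, "ty": 0.04, "tz": -0.008, "fingers": -1},
  {"ax": 0, "ay": 0, "az": 0.047, "tx": 0.0027, "ty": 0.04, "tz": -0.008, "fingers": -1},
])

```text
time_s: 7.35
eef_pos: [0.5672, 0.187, 0.1561]
eef_rot: [0.0, -0.267, 0.964, 0.0]
ft_force: [0.3, -1.1, 0.5]
width: 0.0852
finger_force: 0.0
```

Request:
drive_tool([
  {"ax": 0, "ay": 0, "az": 0, "tx": 0, "ty": 0, "tz": 0, "fingers": -1},
  {"ax": 0, "ay": 0, "az": 0, "tx": 0, "ty": 0, "tz": 0, "fingers": -1},
])

```text
time_s: 7.52
eef_pos: [0.5668, 0.1872, 0.1558]
eef_rot: [-0.0, -0.267, 0.964, 0.0]
ft_force: [-0.9, -1.6, -0.6]
width: 0.0854
finger_force: 0.0
```

```bash
python3 fitb.py w5 .042 .568 .18 .541
```

```text
7.5167 [0.5668 0.1872 0.1558] tooly 120.97432413369353 1.5184736552721483
board [315.5 241.7] 0.66 [0.5689 0.1819]
heat_sink [315.2 243.3] 0.61 [0.5659 0.1803]
fit [0.5689 0.1815] 30.436697067656876 [0 2 3] [[-0.9660774701800712, -0.5542012112113581], [-0.005398696844904904, 0.06998264767607565], [0.9734881157270059, 0.47716281972065566]]
```

Request:
drive_tool([
  {"ax": 0, "ay": 0, "az": -0.007, "tx": 0.0017, "ty": -0.0055, "tz": -0.025, "fingers": -1},
  {"ax": 0, "ay": 0, "az": 0, "tx": 0, "ty": 0, "tz": -0.03, "fingers": -1},
  {"ax": 0, "ay": 0, "az": 0, "tx": 0, "ty": 0, "tz": -0.03, "fingers": -1},
  {"ax": 0, "ay": 0, "az": 0, "tx": 0, "ty": 0, "tz": -0.015, "fingers": -1},
  {"ax": 0, "ay": 0, "az": 0, "tx": 0, "ty": 0, "tz": 0, "fingers": 1},
  {"ax": 0, "ay": 0, "az": 0, "tx": 0, "ty": 0, "tz": 0, "fingers": 1},
  {"ax": 0, "ay": 0, "az": 0, "tx": 0, "ty": 0, "tz": 0, "fingers": 1},
  {"ax": 0, "ay": 0, "az": 0, "tx": 0, "ty": 0, "tz": 0, "fingers": 1},
  {"ax": 0, "ay": 0, "az": 0, "tx": 0, "ty": 0, "tz": 0, "fingers": 1},
  {"ax": 0, "ay": 0, "az": 0, "tx": 0, "ty": 0, "tz": 0, "fingers": 1},
], newtons=60)

```text
time_s: 8.55
eef_pos: [0.5703, 0.1784, 0.0578]
eef_rot: [0.001, -0.261, 0.965, 0.0]
ft_force: [-2.8, -0.4, 14.1]
width: 0.0264
finger_force: 60.2
```

Request:
drive_tool([
  {"ax": 0, "ay": 0, "az": 0, "tx": 0, "ty": 0, "tz": 0.01, "fingers": 1},
  {"ax": 0, "ay": 0, "az": 0, "tx": 0, "ty": 0, "tz": 0.02, "fingers": 1},
  {"ax": 0, "ay": 0, "az": 0, "tx": 0, "ty": 0, "tz": 0.03, "fingers": 1},
  {"ax": 0, "ay": 0, "az": 0, "tx": 0, "ty": 0, "tz": 0.03, "fingers": 1},
  {"ax": 0, "ay": 0, "az": 0, "tx": 0, "ty": 0, "tz": 0.01, "fingers": 1},
  {"ax": 0, "ay": 0, "az": 0, "tx": 0, "ty": 0, "tz": 0, "fingers": 1},
  {"ax": 0, "ay": 0, "az": 0, "tx": 0, "ty": 0, "tz": 0, "fingers": 1},
  {"ax": 0, "ay": 0, "az": 0, "tx": 0, "ty": 0, "tz": 0, "fingers": 1},
])

```text
time_s: 9.22
eef_pos: [0.5692, 0.1779, 0.1552]
eef_rot: [-0.001, -0.261, 0.965, -0.0]
ft_force: [-0.5, 0.4, -3.8]
width: 0.0263
finger_force: 60.1
```

```bash
python3 - <<'E'
from fitb import *
s=st(); p=s["eef_pos"]; ty=np.radians(tooly(s["eef_rot"])); print(s["time_s"],p,np.degrees(ty),R.from_quat(np.roll(s["eef_rot"],-1)).as_matrix()[:,2],s["ft_force"],s["ft_torque"])
im,K,W=cam("wrist","w6"); z=p[2]-.0145
rs=[r for r in finder.pinpoint("wrist","hole_1") if r["confidence"]>.3]; print([(np.round(r["centre"]),round(r["confidence"],2)) for r in rs])
for z in (p[2]-.014,p[2]-.010,p[2]-.018):
    x,i,e=fit([atz(K,W,r["centre"],z)[:2] for r in rs],[p[0],p[1],ty-np.pi/2])
    d=x[:2]-p[:2]; u=np.array([np.cos(ty-np.pi/2),np.sin(ty-np.pi/2)]); v=np.array([-u[1],u[0]])
    print("z",z,"rel board-x,y mm",d@u*1e3,d@v*1e3,"yaw rel",np.degrees(x[2]-ty)+90,i,np.round(e,1).tolist())
E
```

```text
9.2167 [0.5692 0.1779 0.1552] 120.26278879199018 [-0.0015 -0.0008 -1.    ] [-0.4776  0.3546 -3.7695] [-0.0425 -0.0032  0.0194]
[(array([430., 137.]), 0.76), (array([215., 136.]), 0.62)]
z 0.14115564402469954 rel board-x,y mm -1.1923350580033723 -0.814584551580407 yaw rel -0.29604170561674437 [3 2] [[-0.2, 0.4], [0.2, -0.4]]
z 0.14515564402469955 rel board-x,y mm -1.050953322938041 -0.974828459011699 yaw rel -0.4292674382706707 [3 2] [[-0.7, 1.5], [0.7, -1.5]]
z 0.13715564402469957 rel board-x,y mm -1.3346639240257434 -0.8004557624651739 yaw rel -0.28241433519701786 [3 2] [[0.3, -0.6], [-0.3, 0.6]]
```

View pics/w6.png

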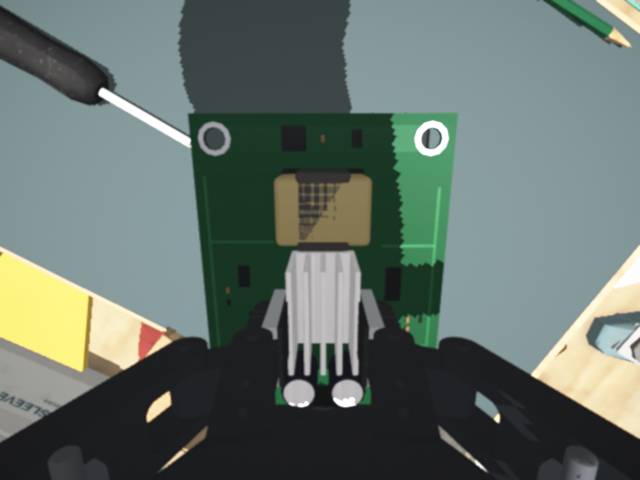

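The board hangs level in the grip: the two -x holes are at (430,137) and (215,136) px, with the heat sink between the pads. Moving over the box.

Request:
drive_tool([
  {"ax": 0, "ay": 0, "az": -0.048, "tx": -0.002, "ty": -0.0388, "tz": 0, "fingers": 1},
  {"ax": 0, "ay": 0, "az": -0.048, "tx": -0.002, "ty": -0.0388, "tz": 0, "fingers": 1},
  {"ax": 0, "ay": 0, "az": -0.048, "tx": -0.002, "ty": -0.0388, "tz": 0, "fingers": 1},
  {"ax": 0, "ay": 0, "az": -0.048, "tx": -0.002, "ty": -0.0388, "tz": 0, "fingers": 1},
  {"ax": 0, "ay": 0, "az": -0.048, "tx": -0.002, "ty": -0.0388, "tz": 0, "fingers": 1},
  {"ax": 0, "ay": 0, "az": -0.048, "tx": -0.002, "ty": -0.0388, "tz": 0, "fingers": 1},
  {"ax": 0, "ay": 0, "az": -0.048, "tx": -0.002, "ty": -0.0388, "tz": 0, "fingers": 1},
  {"ax": 0, "ay": 0, "az": -0.048, "tx": -0.002, "ty": -0.0388, "tz": 0, "fingers": 1},
  {"ax": 0, "ay": 0, "az": -0.048, "tx": -0.002, "ty": -0.0388, "tz": 0, "fingers": 1},
  {"ax": 0, "ay": 0, "az": -0.046, "tx": -0.002, "ty": -0.0384, "tz": 0, "fingers": 1},
])

```text
time_s: 10.15
eef_pos: [0.549, -0.2114, 0.1555]
eef_rot: [-0.001, -0.024, 1.0, 0.0]
ft_force: [0.6, 0.1, -4.0]
width: 0.0265
finger_force: 60.1
```

Request:
drive_tool([
  {"ax": 0, "ay": 0, "az": 0, "tx": 0, "ty": 0, "tz": -0.02, "fingers": 1},
  {"ax": 0, "ay": 0, "az": 0, "tx": 0, "ty": 0, "tz": -0.02, "fingers": 1},
  {"ax": 0, "ay": 0, "az": 0, "tx": 0, "ty": 0, "tz": 0, "fingers": 1},
  {"ax": 0, "ay": 0, "az": 0, "tx": 0, "ty": 0, "tz": 0, "fingers": 1},
  {"ax": 0, "ay": 0, "az": 0, "tx": 0, "ty": 0, "tz": 0, "fingers": 1},
])

```text
time_s: 10.57
eef_pos: [0.5501, -0.2091, 0.1169]
eef_rot: [0.0, -0.025, 1.0, -0.0]
ft_force: [-0.6, -0.4, -2.4]
width: 0.0263
finger_force: 60.1
```

```bash
python3 - <<'E'
from fitb import *
for k in range(3):
    s=st(); print(s["time_s"],s["eef_pos"],tooly(s["eef_rot"]),s["ft_force"],s["ft_torque"]); 
    if k<2: cam("wrist","w7")
E
```

```text
10.5667 [ 0.5501 -0.2091  0.1169] 92.91341405340752 [-0.6487 -0.397  -2.4352] [0.0767 0.0222 0.0084]
10.6167 [ 0.5502 -0.2092  0.1172] 92.91115001059423 [-0.1716 -0.6125 -2.4081] [ 0.0067 -0.0286 -0.0162]
10.6667 [ 0.5502 -0.2093  0.1172] 92.90934413174989 [-0.0582  0.4172 -2.6053] [-0.0083  0.036  -0.0133]
```

Request:
drive_tool([
  {"ax": 0, "ay": 0, "az": 0, "tx": -0.0008, "ty": -0.0004, "tz": -0.012, "fingers": 1},
  {"ax": 0, "ay": 0, "az": 0, "tx": 0, "ty": 0, "tz": -0.012, "fingers": 1},
  {"ax": 0, "ay": 0, "az": 0, "tx": 0, "ty": 0, "tz": -0.004, "fingers": 1},
  {"ax": 0, "ay": 0, "az": 0, "tx": 0, "ty": 0, "tz": 0, "fingers": 1},
  {"ax": 0, "ay": 0, "az": 0, "tx": 0, "ty": 0, "tz": 0, "fingers": 1},
])

```text
time_s: 11.08
eef_pos: [0.5492, -0.2098, 0.0889]
eef_rot: [0.0, -0.025, 1.0, -0.0]
ft_force: [-0.4, -0.8, -2.5]
width: 0.0271
finger_force: 60.2
```

Request:
drive_tool([
  {"ax": 0, "ay": 0, "az": 0, "tx": 0, "ty": 0, "tz": -0.002, "fingers": 1},
  {"ax": 0, "ay": 0, "az": 0, "tx": 0, "ty": 0, "tz": -0.002, "fingers": 1},
  {"ax": 0, "ay": 0, "az": 0, "tx": 0, "ty": 0, "tz": -0.002, "fingers": 1},
  {"ax": 0, "ay": 0, "az": 0, "tx": 0, "ty": 0, "tz": 0, "fingers": 1},
])

```text
time_s: 11.42
eef_pos: [0.5488, -0.2099, 0.0821]
eef_rot: [-0.0, -0.025, 1.0, -0.0]
ft_force: [-0.5, 0.2, -3.8]
width: 0.0265
finger_force: 60.2
```

Request:
drive_tool([
  {"ax": 0, "ay": 0, "az": 0, "tx": 0, "ty": 0, "tz": -0.001, "fingers": 1},
  {"ax": 0, "ay": 0, "az": 0, "tx": 0, "ty": 0, "tz": -0.001, "fingers": 1},
  {"ax": 0, "ay": 0, "az": 0, "tx": 0, "ty": 0, "tz": 0, "fingers": 1},
])

```text
time_s: 11.67
eef_pos: [0.5488, -0.2098, 0.0801]
eef_rot: [-0.0, -0.025, 1.0, -0.0]
ft_force: [-0.0, -0.5, -2.1]
width: 0.0267
finger_force: 60.2
```

Request:
drive_tool([
  {"ax": 0, "ay": 0, "az": 0, "tx": 0, "ty": 0, "tz": -0.001, "fingers": 1},
  {"ax": 0, "ay": 0, "az": 0, "tx": 0, "ty": 0, "tz": -0.001, "fingers": 1},
  {"ax": 0, "ay": 0, "az": 0, "tx": 0, "ty": 0, "tz": 0, "fingers": 1},
])

```text
time_s: 11.92
eef_pos: [0.5489, -0.2098, 0.0781]
eef_rot: [-0.0, -0.025, 1.0, -0.0]
ft_force: [0.4, 0.2, -3.1]
width: 0.0267
finger_force: 60.2
```

Request:
drive_tool([
  {"ax": 0, "ay": 0, "az": 0, "tx": 0, "ty": 0, "tz": -0.001, "fingers": 1},
  {"ax": 0, "ay": 0, "az": 0, "tx": 0, "ty": 0, "tz": 0, "fingers": 1},
  {"ax": 0, "ay": 0, "az": 0, "tx": 0, "ty": 0, "tz": 0, "fingers": 1},
])

```text
time_s: 12.17
eef_pos: [0.5489, -0.2099, 0.0772]
eef_rot: [-0.0, -0.025, 1.0, -0.0]
ft_force: [1.1, 0.1, -3.3]
width: 0.0265
finger_force: 60.2
```

Request:
drive_tool([
  {"ax": 0, "ay": 0, "az": 0, "tx": 0, "ty": 0, "tz": -0.001, "fingers": 1},
  {"ax": 0, "ay": 0, "az": 0, "tx": 0, "ty": 0, "tz": 0, "fingers": 1},
  {"ax": 0, "ay": 0, "az": 0, "tx": 0, "ty": 0, "tz": 0, "fingers": 1},
])

```text
time_s: 12.42
eef_pos: [0.5489, -0.2099, 0.0762]
eef_rot: [-0.0, -0.025, 1.0, -0.0]
ft_force: [0.0, -0.7, -3.4]
width: 0.0266
finger_force: 60.2
```

Request:
drive_tool([
  {"ax": 0, "ay": 0, "az": 0, "tx": 0, "ty": 0, "tz": -0.001, "fingers": 1},
  {"ax": 0, "ay": 0, "az": 0, "tx": 0, "ty": 0, "tz": 0, "fingers": 1},
  {"ax": 0, "ay": 0, "az": 0, "tx": 0, "ty": 0, "tz": 0, "fingers": 1},
])

```text
time_s: 12.67
eef_pos: [0.5489, -0.2099, 0.0752]
eef_rot: [-0.0, -0.025, 1.0, -0.0]
ft_force: [1.2, 0.2, -2.9]
width: 0.0267
finger_force: 60.2
```

Request:
drive_tool([
  {"ax": 0, "ay": 0, "az": 0, "tx": 0, "ty": 0, "tz": -0.0008, "fingers": 1},
  {"ax": 0, "ay": 0, "az": 0, "tx": 0, "ty": 0, "tz": 0, "fingers": 1},
  {"ax": 0, "ay": 0, "az": 0, "tx": 0, "ty": 0, "tz": 0, "fingers": 1},
])

```text
time_s: 12.92
eef_pos: [0.5489, -0.2099, 0.0744]
eef_rot: [-0.0, -0.025, 1.0, -0.0]
ft_force: [0.1, -0.7, -3.6]
width: 0.0263
finger_force: 60.2
```

```bash
python3 - <<'E'
from fitb import *
f=[]
for k in range(4):
    s=st(); f.append(np.r_[s["ft_force"],s["ft_torque"]]); cam("wrist","w8")
print(s["time_s"],s["eef_pos"],np.mean(f,0))
E
```

```text
13.0667 [ 0.5489 -0.2099  0.0745] [-0.1819 -0.1993 -2.7323  0.0004  0.0156 -0.0235]
```

Request:
drive_tool([
  {"ax": 0, "ay": 0, "az": 0, "tx": 0, "ty": 0, "tz": -0.0008, "fingers": 1},
  {"ax": 0, "ay": 0, "az": 0, "tx": 0, "ty": 0, "tz": 0, "fingers": 1},
  {"ax": 0, "ay": 0, "az": 0, "tx": 0, "ty": 0, "tz": 0, "fingers": 1},
])

```text
time_s: 13.37
eef_pos: [0.5489, -0.2099, 0.0736]
eef_rot: [-0.0, -0.025, 1.0, -0.0]
ft_force: [-0.0, -0.4, -3.2]
width: 0.0269
finger_force: 60.2
```

Request:
drive_tool([
  {"ax": 0, "ay": 0, "az": 0, "tx": 0, "ty": 0, "tz": -0.0008, "fingers": 1},
  {"ax": 0, "ay": 0, "az": 0, "tx": 0, "ty": 0, "tz": 0, "fingers": 1},
  {"ax": 0, "ay": 0, "az": 0, "tx": 0, "ty": 0, "tz": 0, "fingers": 1},
])

```text
time_s: 13.62
eef_pos: [0.5488, -0.2099, 0.0728]
eef_rot: [-0.0, -0.025, 1.0, -0.0]
ft_force: [-1.5, -0.3, -2.5]
width: 0.0266
finger_force: 60.3
```

```bash
cat > ft.py <<'E'
from fitb import *
f=[]
for k in range(4):
    s=st(); f.append(np.r_[s["ft_force"],s["ft_torque"]]); cam("wrist")
print(s["time_s"],s["eef_pos"],np.mean(f,0))
E
python3 ft.py
```

```text
13.7667 [ 0.5489 -0.2099  0.0728] [-0.683  -0.3115 -2.3231 -0.0271  0.1991  0.0091]
```

Request:
drive_tool([
  {"ax": 0, "ay": 0, "az": 0, "tx": 0, "ty": 0, "tz": -0.0005, "fingers": 1},
  {"ax": 0, "ay": 0, "az": 0, "tx": 0, "ty": 0, "tz": 0, "fingers": 1},
])

```text
time_s: 13.98
eef_pos: [0.5488, -0.2099, 0.0723]
eef_rot: [-0.0, -0.025, 1.0, -0.0]
ft_force: [-2.1, 0.3, -1.5]
width: 0.0265
finger_force: 60.4
```

```bash
python3 ft.py
```

```text
14.1333 [ 0.5489 -0.2099  0.0724] [-2.133  -0.0642 -1.701  -0.0405  0.3654 -0.005 ]
```

Request:
drive_tool([
  {"ax": 0, "ay": 0, "az": 0, "tx": 0, "ty": 0, "tz": -0.0005, "fingers": 1},
  {"ax": 0, "ay": 0, "az": 0, "tx": 0, "ty": 0, "tz": 0, "fingers": 1},
])

```text
time_s: 14.35
eef_pos: [0.5488, -0.2099, 0.0718]
eef_rot: [-0.0, -0.025, 1.0, -0.0]
ft_force: [-2.1, 0.2, -0.4]
width: 0.0265
finger_force: 60.6
```

```bash
python3 ft.py
```

```text
14.5 [ 0.5489 -0.2099  0.0718] [-2.3573 -0.3242 -0.3772 -0.0881  0.5321 -0.0491]
```

Request:
drive_tool([
  {"ax": 0, "ay": 0, "az": 0, "tx": -0.0006, "ty": 0, "tz": 0, "fingers": 1},
  {"ax": 0, "ay": 0, "az": 0, "tx": 0, "ty": 0, "tz": 0, "fingers": 1},
  {"ax": 0, "ay": 0, "az": 0, "tx": 0, "ty": 0, "tz": 0, "fingers": 1},
])

```text
time_s: 14.8
eef_pos: [0.5485, -0.2099, 0.0719]
eef_rot: [0.0, -0.025, 1.0, -0.0]
ft_force: [-1.7, -0.6, 0.5]
width: 0.0266
finger_force: 60.4
```

```bash
python3 ft.py
```

```text
14.95 [ 0.5484 -0.2099  0.0719] [-0.8922 -0.4263 -1.0262 -0.0605  0.1385 -0.0518]
```

Request:
drive_tool([
  {"ax": 0, "ay": 0, "az": 0, "tx": -0.0004, "ty": 0, "tz": -0.0005, "fingers": 1},
  {"ax": 0, "ay": 0, "az": 0, "tx": 0, "ty": 0, "tz": 0, "fingers": 1},
  {"ax": 0, "ay": 0, "az": 0, "tx": 0, "ty": 0, "tz": 0, "fingers": 1},
])

```text
time_s: 15.25
eef_pos: [0.5482, -0.2099, 0.0715]
eef_rot: [0.0, -0.025, 1.0, -0.0]
ft_force: [-0.0, 0.3, 1.6]
width: 0.0264
finger_force: 60.7
```

```bash
python3 ft.py
```

```text
15.4 [ 0.5481 -0.2099  0.0714] [ 0.8424 -0.353   1.1725  0.     -0.2187 -0.0495]
```

The board rests on the barbs with a soft spring contact and forces centred. Release and rise.

Request:
drive_tool([
  {"ax": 0, "ay": 0, "az": 0, "tx": 0, "ty": 0, "tz": 0, "fingers": 1},
  {"ax": 0, "ay": 0, "az": 0, "tx": 0, "ty": 0, "tz": 0, "fingers": 0.3},
  {"ax": 0, "ay": 0, "az": 0, "tx": 0, "ty": 0, "tz": 0, "fingers": -0.2},
  {"ax": 0, "ay": 0, "az": 0, "tx": 0, "ty": 0, "tz": 0, "fingers": -1},
  {"ax": 0, "ay": 0, "az": 0, "tx": 0, "ty": 0, "tz": 0, "fingers": -1},
  {"ax": 0, "ay": 0, "az": 0, "tx": 0, "ty": 0, "tz": 0, "fingers": -1},
  {"ax": 0, "ay": 0, "az": 0, "tx": 0, "ty": 0, "tz": 0.01, "fingers": -1},
  {"ax": 0, "ay": 0, "az": 0, "tx": 0, "ty": 0, "tz": 0.04, "fingers": -1},
  {"ax": 0, "ay": 0, "az": 0, "tx": 0, "ty": 0, "tz": 0.04, "fingers": -1},
  {"ax": 0, "ay": 0, "az": 0, "tx": 0, "ty": 0, "tz": 0.035, "fingers": -1},
], newtons=20)

```text
time_s: 16.28
eef_pos: [0.5478, -0.2097, 0.1994]
eef_rot: [0.0, -0.025, 1.0, -0.0]
ft_force: [-0.5, -1.2, 0.8]
width: 0.0855
finger_force: 0.0
```

Request:
drive_tool([
  {"ax": 0, "ay": 0, "az": 0, "tx": 0, "ty": 0, "tz": 0, "fingers": 1},
  {"ax": 0, "ay": 0, "az": 0, "tx": 0, "ty": 0, "tz": 0, "fingers": 1},
])

```text
time_s: 16.45
eef_pos: [0.5485, -0.2101, 0.1988]
eef_rot: [0.002, -0.025, 1.0, -0.001]
ft_force: [-0.2, -0.5, -0.9]
width: 0.064
finger_force: 0.0
```

```bash
python3 fitb.py w9 .058 .548 -.21 .0445; python3 ft.py
```

```text
16.45 [ 0.5485 -0.2101  0.1988] tooly 92.86528068174387 1.765017562182948
board [322.5 232.8] 0.73 [ 0.5477 -0.2106]
heat_sink [320.1 235.2] 0.71 [ 0.5455 -0.2125]
fit [ 0.5477 -0.2106] 2.0341909098243534 [3 2 0 1] [[-0.07686935297673836, -0.36694370530818143], [-0.21997797148748388, 0.7456793796164485], [-0.5139849592016299, 1.6798000091581555], [0.8641647389527884, -2.782813088525793]]
16.8 [ 0.5477 -0.2098  0.1957] [ 0.0526  0.0488  0.0484  0.0081  0.0139 -0.0304]
```

View pics/w9.png

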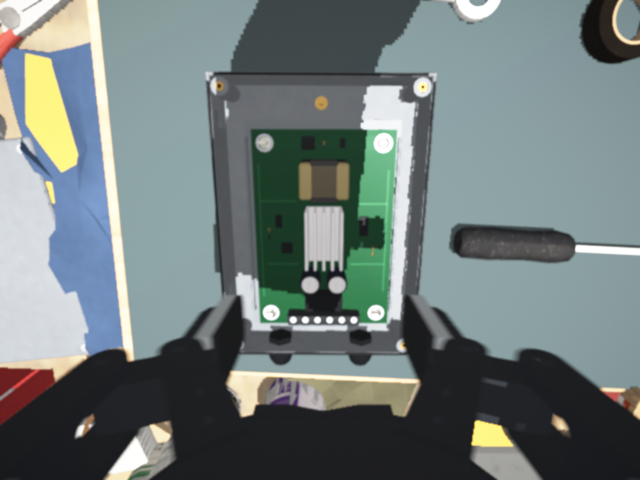

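The board sits level in the box with all four standoff tips showing in its holes at (264,143), (383,143), (271,312) and (375,312) px, terminal block at the glands. Now pressing corner 1 with shut fingers.

Request:
drive_tool([
  {"ax": 0, "ay": 0, "az": 0, "tx": 0.0238, "ty": 0.0215, "tz": -0.02, "fingers": 1},
  {"ax": 0, "ay": 0, "az": 0, "tx": 0.0238, "ty": 0.0215, "tz": -0.02, "fingers": 1},
  {"ax": 0, "ay": 0, "az": 0, "tx": 0, "ty": 0, "tz": -0.03, "fingers": 1},
  {"ax": 0, "ay": 0, "az": 0, "tx": 0, "ty": 0, "tz": -0.03, "fingers": 1},
  {"ax": 0, "ay": 0, "az": 0, "tx": 0, "ty": 0, "tz": -0.026, "fingers": 1},
  {"ax": 0, "ay": 0, "az": 0, "tx": 0, "ty": 0, "tz": 0, "fingers": 1},
  {"ax": 0, "ay": 0, "az": 0, "tx": 0, "ty": 0, "tz": 0, "fingers": 1},
])

```text
time_s: 17.43
eef_pos: [0.5952, -0.1667, 0.0701]
eef_rot: [-0.001, -0.025, 1.0, 0.0]
ft_force: [-0.6, 0.7, 0.6]
width: -0.0001
finger_force: 0.0
```

Request:
drive_tool([
  {"ax": 0, "ay": 0, "az": 0, "tx": 0, "ty": 0, "tz": -0.002, "fingers": 1},
  {"ax": 0, "ay": 0, "az": 0, "tx": 0, "ty": 0, "tz": -0.002, "fingers": 1},
  {"ax": 0, "ay": 0, "az": 0, "tx": 0, "ty": 0, "tz": -0.002, "fingers": 1},
  {"ax": 0, "ay": 0, "az": 0, "tx": 0, "ty": 0, "tz": 0, "fingers": 1},
])

```text
time_s: 17.77
eef_pos: [0.5957, -0.167, 0.0649]
eef_rot: [0.0, -0.025, 1.0, -0.0]
ft_force: [-0.3, 0.6, 0.4]
width: 0.0
finger_force: 0.0
```

Request:
drive_tool([
  {"ax": 0, "ay": 0, "az": 0, "tx": 0, "ty": 0, "tz": -0.001, "fingers": 1},
  {"ax": 0, "ay": 0, "az": 0, "tx": 0, "ty": 0, "tz": -0.001, "fingers": 1},
  {"ax": 0, "ay": 0, "az": 0, "tx": 0, "ty": 0, "tz": -0.001, "fingers": 1},
  {"ax": 0, "ay": 0, "az": 0, "tx": 0, "ty": 0, "tz": -0.001, "fingers": 1},
  {"ax": 0, "ay": 0, "az": 0, "tx": 0, "ty": 0, "tz": 0, "fingers": 1},
])

```text
time_s: 18.18
eef_pos: [0.5954, -0.1669, 0.0602]
eef_rot: [-0.0, -0.025, 1.0, -0.0]
ft_force: [0.4, 0.8, 0.0]
width: -0.0002
finger_force: 0.0
```

Request:
drive_tool([
  {"ax": 0, "ay": 0, "az": 0, "tx": 0, "ty": 0, "tz": -0.001, "fingers": 1},
  {"ax": 0, "ay": 0, "az": 0, "tx": 0, "ty": 0, "tz": -0.001, "fingers": 1},
  {"ax": 0, "ay": 0, "az": 0, "tx": 0, "ty": 0, "tz": 0, "fingers": 1},
])

```text
time_s: 18.43
eef_pos: [0.5955, -0.1669, 0.0583]
eef_rot: [-0.0, -0.025, 1.0, -0.0]
ft_force: [-0.4, -0.2, 1.2]
width: 0.0
finger_force: 0.3
```

Request:
drive_tool([
  {"ax": 0, "ay": 0, "az": 0, "tx": 0, "ty": 0, "tz": -0.001, "fingers": 1},
  {"ax": 0, "ay": 0, "az": 0, "tx": 0, "ty": 0, "tz": 0, "fingers": 1},
])

```text
time_s: 18.6
eef_pos: [0.5956, -0.1669, 0.0574]
eef_rot: [0.0, -0.025, 1.0, -0.0]
ft_force: [-0.1, -0.1, 2.6]
width: -0.0
finger_force: 1.0
```

Request:
drive_tool([
  {"ax": 0, "ay": 0, "az": 0, "tx": 0, "ty": 0, "tz": -0.001, "fingers": 1},
  {"ax": 0, "ay": 0, "az": 0, "tx": 0, "ty": 0, "tz": 0, "fingers": 1},
])

```text
time_s: 18.77
eef_pos: [0.5955, -0.1668, 0.0562]
eef_rot: [-0.0, -0.025, 1.0, -0.0]
ft_force: [-0.6, 0.7, -0.2]
width: 0.0002
finger_force: 0.0
```

Request:
drive_tool([
  {"ax": 0, "ay": 0, "az": 0, "tx": 0, "ty": 0, "tz": -0.0005, "fingers": 1},
  {"ax": 0, "ay": 0, "az": 0, "tx": 0, "ty": 0, "tz": 0, "fingers": 1},
])

```text
time_s: 18.93
eef_pos: [0.5954, -0.1668, 0.0557]
eef_rot: [-0.0, -0.025, 1.0, 0.0]
ft_force: [0.3, -0.4, 0.9]
width: 0.0002
finger_force: 0.0
```

Request:
drive_tool([
  {"ax": 0, "ay": 0, "az": 0, "tx": 0, "ty": 0, "tz": -0.0005, "fingers": 1},
  {"ax": 0, "ay": 0, "az": 0, "tx": 0, "ty": 0, "tz": 0, "fingers": 1},
])

```text
time_s: 19.1
eef_pos: [0.5954, -0.1668, 0.0552]
eef_rot: [-0.0, -0.025, 1.0, -0.0]
ft_force: [-0.2, 0.1, -0.0]
width: 0.0003
finger_force: 0.0
```

Request:
drive_tool([
  {"ax": 0, "ay": 0, "az": 0, "tx": 0, "ty": 0, "tz": -0.0005, "fingers": 1},
  {"ax": 0, "ay": 0, "az": 0, "tx": 0, "ty": 0, "tz": 0, "fingers": 1},
])

```text
time_s: 19.27
eef_pos: [0.5955, -0.1669, 0.0548]
eef_rot: [-0.0, -0.025, 1.0, -0.0]
ft_force: [1.2, -0.3, -0.5]
width: 0.0002
finger_force: 0.0
```

Request:
drive_tool([
  {"ax": 0, "ay": 0, "az": 0, "tx": 0, "ty": 0, "tz": -0.0005, "fingers": 1},
  {"ax": 0, "ay": 0, "az": 0, "tx": 0, "ty": 0, "tz": -0.0005, "fingers": 1},
  {"ax": 0, "ay": 0, "az": 0, "tx": 0, "ty": 0, "tz": 0, "fingers": 1},
])

```text
time_s: 19.52
eef_pos: [0.5956, -0.1669, 0.0539]
eef_rot: [0.0, -0.025, 1.0, -0.0]
ft_force: [-0.5, 0.2, 1.6]
width: -0.0006
finger_force: 0.6
```

Request:
drive_tool([
  {"ax": 0, "ay": 0, "az": 0, "tx": 0, "ty": 0, "tz": -0.0005, "fingers": 1},
  {"ax": 0, "ay": 0, "az": 0, "tx": 0, "ty": 0, "tz": -0.0005, "fingers": 1},
  {"ax": 0, "ay": 0, "az": 0, "tx": 0, "ty": 0, "tz": 0, "fingers": 1},
])

```text
time_s: 19.77
eef_pos: [0.5957, -0.1669, 0.0531]
eef_rot: [0.0, -0.025, 1.0, -0.0]
ft_force: [-0.8, 0.2, 5.1]
width: 0.0001
finger_force: 3.1
```

```bash
python3 - <<'E'
from h import *
a=cam("wrist")[0]; b=cam("side")[0]; c=cam("scene")[0]
A=cv2.resize(a[60:420,160:480],(420,472)); B=cv2.resize(b[190:255,245:385],(380,176),interpolation=cv2.INTER_CUBIC); C=cv2.resize(c[205:285,280:420],(380,217),interpolation=cv2.INTER_CUBIC)
D=np.zeros((472,380,3),np.uint8); D[:176]=B; D[180:397]=C
cv2.imwrite("pics/p1.png",np.hstack([A,D]))
E
python3 ft.py
```

```text
20.0667 [ 0.5957 -0.1669  0.0531] [-0.5589 -0.4329  6.0544  0.0261  0.1986  0.0011]
```

View pics/p1.png

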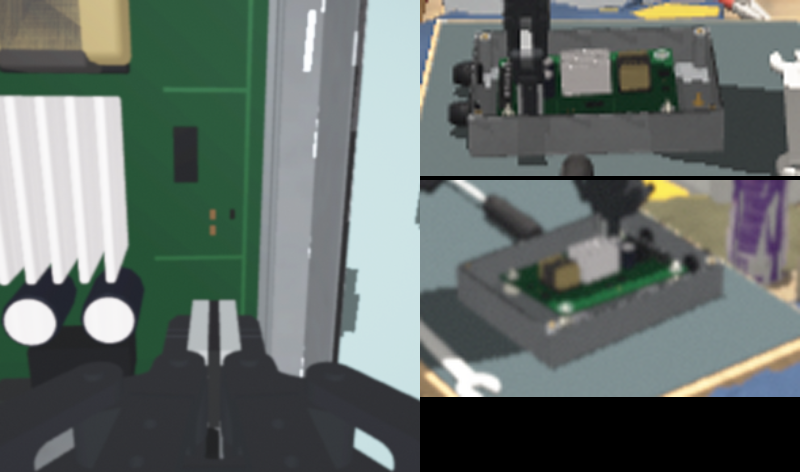

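Contact at 58.5 mm, a drop in force at 56 mm, then a firm stop at 54 mm with 6 N: corner 1 has clicked (the picture shows the fingers on the bare patch at (210,330) of the left crop, and that corner low in the side view). On to corner 2, over the tall parts.

Request:
drive_tool([
  {"ax": 0, "ay": 0, "az": 0, "tx": 0, "ty": 0, "tz": 0.04, "fingers": 1},
  {"ax": 0, "ay": 0, "az": 0, "tx": 0, "ty": -0.002, "tz": 0.01, "fingers": 1},
  {"ax": 0, "ay": 0, "az": 0, "tx": 0.0015, "ty": -0.04, "tz": 0, "fingers": 1},
  {"ax": 0, "ay": 0, "az": 0, "tx": 0.0015, "ty": -0.04, "tz": 0, "fingers": 1},
  {"ax": 0, "ay": 0, "az": 0, "tx": 0, "ty": 0, "tz": 0, "fingers": 1},
  {"ax": 0, "ay": 0, "az": 0, "tx": 0, "ty": 0, "tz": -0.03, "fingers": 1},
  {"ax": 0, "ay": 0, "az": 0, "tx": 0, "ty": 0, "tz": -0.01, "fingers": 1},
  {"ax": 0, "ay": 0, "az": 0, "tx": 0, "ty": 0, "tz": -0.002, "fingers": 1},
  {"ax": 0, "ay": 0, "az": 0, "tx": 0, "ty": 0, "tz": 0, "fingers": 1},
])

```text
time_s: 20.87
eef_pos: [0.5984, -0.2484, 0.0607]
eef_rot: [-0.0, -0.025, 1.0, 0.0]
ft_force: [-0.4, 0.1, 0.8]
width: 0.0001
finger_force: 0.0
```

Request:
drive_tool([
  {"ax": 0, "ay": 0, "az": 0, "tx": 0, "ty": 0, "tz": -0.001, "fingers": 1},
  {"ax": 0, "ay": 0, "az": 0, "tx": 0, "ty": 0, "tz": -0.001, "fingers": 1},
  {"ax": 0, "ay": 0, "az": 0, "tx": 0, "ty": 0, "tz": 0, "fingers": 1},
])

```text
time_s: 21.12
eef_pos: [0.5988, -0.2488, 0.0595]
eef_rot: [0.0, -0.025, 1.0, -0.0]
ft_force: [0.1, -0.7, 0.4]
width: -0.0002
finger_force: 0.0
```

Request:
drive_tool([
  {"ax": 0, "ay": 0, "az": 0, "tx": 0, "ty": 0, "tz": -0.0007, "fingers": 1},
  {"ax": 0, "ay": 0, "az": 0, "tx": 0, "ty": 0, "tz": 0, "fingers": 1},
])

```text
time_s: 21.28
eef_pos: [0.5987, -0.2489, 0.0585]
eef_rot: [0.0, -0.025, 1.0, -0.0]
ft_force: [-0.5, -0.2, -0.2]
width: -0.0002
finger_force: 0.2
```

Request:
drive_tool([
  {"ax": 0, "ay": 0, "az": 0, "tx": 0, "ty": 0, "tz": -0.0007, "fingers": 1},
  {"ax": 0, "ay": 0, "az": 0, "tx": 0, "ty": 0, "tz": 0, "fingers": 1},
])

```text
time_s: 21.45
eef_pos: [0.5987, -0.2489, 0.0576]
eef_rot: [0.0, -0.025, 1.0, -0.0]
ft_force: [-0.0, -0.4, 1.1]
width: 0.0001
finger_force: 0.6
```

Request:
drive_tool([
  {"ax": 0, "ay": 0, "az": 0, "tx": 0, "ty": 0, "tz": -0.0007, "fingers": 1},
  {"ax": 0, "ay": 0, "az": 0, "tx": 0, "ty": 0, "tz": 0, "fingers": 1},
])

```text
time_s: 21.62
eef_pos: [0.5984, -0.2489, 0.0566]
eef_rot: [-0.0, -0.025, 1.0, -0.0]
ft_force: [0.7, -0.1, 0.4]
width: 0.0001
finger_force: 0.0
```

Request:
drive_tool([
  {"ax": 0, "ay": 0, "az": 0, "tx": 0, "ty": 0, "tz": -0.0007, "fingers": 1},
  {"ax": 0, "ay": 0, "az": 0, "tx": 0, "ty": 0, "tz": 0, "fingers": 1},
])

```text
time_s: 21.78
eef_pos: [0.5984, -0.2488, 0.0559]
eef_rot: [-0.0, -0.025, 1.0, 0.0]
ft_force: [-0.3, -0.4, 0.5]
width: -0.0
finger_force: 0.0
```

Request:
drive_tool([
  {"ax": 0, "ay": 0, "az": 0, "tx": 0, "ty": 0, "tz": -0.0007, "fingers": 1},
  {"ax": 0, "ay": 0, "az": 0, "tx": 0, "ty": 0, "tz": 0, "fingers": 1},
])

```text
time_s: 21.95
eef_pos: [0.5985, -0.2489, 0.0552]
eef_rot: [-0.0, -0.025, 1.0, -0.0]
ft_force: [-0.1, -0.1, 0.5]
width: -0.0
finger_force: 0.0
```

Request:
drive_tool([
  {"ax": 0, "ay": 0, "az": 0, "tx": 0, "ty": 0, "tz": -0.0007, "fingers": 1},
  {"ax": 0, "ay": 0, "az": 0, "tx": 0, "ty": 0, "tz": 0, "fingers": 1},
])

```text
time_s: 22.12
eef_pos: [0.5985, -0.2489, 0.0546]
eef_rot: [-0.0, -0.025, 1.0, -0.0]
ft_force: [-0.4, -0.5, 0.2]
width: -0.0001
finger_force: 0.0
```

Request:
drive_tool([
  {"ax": 0, "ay": 0, "az": 0, "tx": 0, "ty": 0, "tz": -0.0007, "fingers": 1},
  {"ax": 0, "ay": 0, "az": 0, "tx": 0, "ty": 0, "tz": 0, "fingers": 1},
])

```text
time_s: 22.28
eef_pos: [0.5985, -0.2489, 0.0539]
eef_rot: [-0.0, -0.025, 1.0, -0.0]
ft_force: [0.5, -0.2, -0.2]
width: -0.0001
finger_force: 0.0
```

Request:
drive_tool([
  {"ax": 0, "ay": 0, "az": 0, "tx": 0, "ty": 0, "tz": -0.0007, "fingers": 1},
  {"ax": 0, "ay": 0, "az": 0, "tx": 0, "ty": 0, "tz": 0, "fingers": 1},
])

```text
time_s: 22.45
eef_pos: [0.5986, -0.2489, 0.0533]
eef_rot: [0.0, -0.025, 1.0, -0.0]
ft_force: [-0.4, 0.2, 1.1]
width: 0.0002
finger_force: 1.0
```

Request:
drive_tool([
  {"ax": 0, "ay": 0, "az": 0, "tx": 0, "ty": 0, "tz": -0.0007, "fingers": 1},
  {"ax": 0, "ay": 0, "az": 0, "tx": 0, "ty": 0, "tz": 0, "fingers": 1},
])

```text
time_s: 22.62
eef_pos: [0.5987, -0.2489, 0.0528]
eef_rot: [0.0, -0.025, 1.0, -0.0]
ft_force: [-1.4, 1.3, 6.2]
width: -0.0002
finger_force: 3.1
```

Request:
drive_tool([
  {"ax": 0, "ay": 0, "az": 0, "tx": 0, "ty": 0, "tz": -0.0007, "fingers": 1},
  {"ax": 0, "ay": 0, "az": 0, "tx": 0, "ty": 0, "tz": 0, "fingers": 1},
])

```text
time_s: 22.78
eef_pos: [0.5987, -0.249, 0.0524]
eef_rot: [0.0, -0.025, 1.0, -0.0]
ft_force: [-2.0, 1.0, 10.1]
width: 0.0001
finger_force: 5.0
```

```bash
python3 ft.py
```

```text
22.9333 [ 0.5987 -0.2489  0.0524] [-2.0527  0.4092  9.4056  0.1497  0.5204  0.0037]
```

Request:
drive_tool([
  {"ax": 0, "ay": 0, "az": 0, "tx": 0, "ty": 0, "tz": -0.0007, "fingers": 1},
  {"ax": 0, "ay": 0, "az": 0, "tx": 0, "ty": 0, "tz": 0, "fingers": 1},
  {"ax": 0, "ay": 0, "az": 0, "tx": 0, "ty": 0, "tz": 0, "fingers": 1},
])

```text
time_s: 23.23
eef_pos: [0.5988, -0.249, 0.052]
eef_rot: [0.0, -0.025, 1.0, -0.0]
ft_force: [-2.8, 0.9, 13.2]
width: 0.0003
finger_force: 6.6
```

A hard stop here too (13 N with almost no travel), so corners 1 and 2 are down. Corner 3 next.

Request:
drive_tool([
  {"ax": 0, "ay": 0, "az": 0, "tx": 0, "ty": 0, "tz": 0.035, "fingers": 1},
  {"ax": 0, "ay": 0, "az": 0, "tx": -0.033, "ty": -0.0015, "tz": 0, "fingers": 1},
  {"ax": 0, "ay": 0, "az": 0, "tx": -0.033, "ty": -0.0015, "tz": 0, "fingers": 1},
  {"ax": 0, "ay": 0, "az": 0, "tx": -0.032, "ty": -0.0015, "tz": 0, "fingers": 1},
  {"ax": 0, "ay": 0, "az": 0, "tx": 0, "ty": 0, "tz": -0.015, "fingers": 1},
  {"ax": 0, "ay": 0, "az": 0, "tx": 0, "ty": 0, "tz": -0.006, "fingers": 1},
  {"ax": 0, "ay": 0, "az": 0, "tx": 0, "ty": 0, "tz": 0, "fingers": 1},
  {"ax": 0, "ay": 0, "az": 0, "tx": 0, "ty": 0, "tz": 0, "fingers": 1},
])

```text
time_s: 23.9
eef_pos: [0.5013, -0.253, 0.065]
eef_rot: [0.0, -0.025, 1.0, 0.0]
ft_force: [-0.2, 0.5, -0.4]
width: 0.0002
finger_force: 0.0
```

Request:
drive_tool([
  {"ax": 0, "ay": 0, "az": 0, "tx": 0, "ty": 0, "tz": -0.001, "fingers": 1},
  {"ax": 0, "ay": 0, "az": 0, "tx": 0, "ty": 0, "tz": -0.001, "fingers": 1},
  {"ax": 0, "ay": 0, "az": 0, "tx": 0, "ty": 0, "tz": 0, "fingers": 1},
])

```text
time_s: 24.15
eef_pos: [0.5009, -0.2533, 0.0632]
eef_rot: [0.0, -0.025, 1.0, -0.0]
ft_force: [0.7, 0.4, 0.5]
width: -0.0002
finger_force: 0.0
```

Request:
drive_tool([
  {"ax": 0, "ay": 0, "az": 0, "tx": 0, "ty": 0, "tz": -0.001, "fingers": 1},
  {"ax": 0, "ay": 0, "az": 0, "tx": 0, "ty": 0, "tz": -0.001, "fingers": 1},
  {"ax": 0, "ay": 0, "az": 0, "tx": 0, "ty": 0, "tz": 0, "fingers": 1},
])

```text
time_s: 24.4
eef_pos: [0.5005, -0.2533, 0.061]
eef_rot: [-0.0, -0.025, 1.0, -0.0]
ft_force: [-0.4, 0.3, -0.1]
width: -0.0002
finger_force: 0.0
```

Request:
drive_tool([
  {"ax": 0, "ay": 0, "az": 0, "tx": 0, "ty": 0, "tz": -0.001, "fingers": 1},
  {"ax": 0, "ay": 0, "az": 0, "tx": 0, "ty": 0, "tz": 0, "fingers": 1},
])

```text
time_s: 24.57
eef_pos: [0.5005, -0.2534, 0.06]
eef_rot: [-0.0, -0.025, 1.0, -0.0]
ft_force: [0.3, 0.0, 0.4]
width: -0.0004
finger_force: 0.0
```

Request:
drive_tool([
  {"ax": 0, "ay": 0, "az": 0, "tx": 0, "ty": 0, "tz": -0.001, "fingers": 1},
  {"ax": 0, "ay": 0, "az": 0, "tx": 0, "ty": 0, "tz": 0, "fingers": 1},
])

```text
time_s: 24.73
eef_pos: [0.5005, -0.2534, 0.059]
eef_rot: [-0.0, -0.025, 1.0, -0.0]
ft_force: [-0.3, 0.1, 0.3]
width: -0.0003
finger_force: 0.0
```

Request:
drive_tool([
  {"ax": 0, "ay": 0, "az": 0, "tx": 0, "ty": 0, "tz": -0.0007, "fingers": 1},
  {"ax": 0, "ay": 0, "az": 0, "tx": 0, "ty": 0, "tz": 0, "fingers": 1},
])

```text
time_s: 24.9
eef_pos: [0.5005, -0.2534, 0.0584]
eef_rot: [0.0, -0.025, 1.0, -0.0]
ft_force: [0.2, -0.4, -0.2]
width: -0.0002
finger_force: 0.1
```

Request:
drive_tool([
  {"ax": 0, "ay": 0, "az": 0, "tx": 0, "ty": 0, "tz": -0.0007, "fingers": 1},
  {"ax": 0, "ay": 0, "az": 0, "tx": 0, "ty": 0, "tz": 0, "fingers": 1},
])

```text
time_s: 25.07
eef_pos: [0.5005, -0.2534, 0.0578]
eef_rot: [0.0, -0.025, 1.0, -0.0]
ft_force: [-0.3, 0.6, 1.1]
width: -0.0
finger_force: 0.6
```

Request:
drive_tool([
  {"ax": 0, "ay": 0, "az": 0, "tx": 0, "ty": 0, "tz": -0.0007, "fingers": 1},
  {"ax": 0, "ay": 0, "az": 0, "tx": 0, "ty": 0, "tz": 0, "fingers": 1},
])

```text
time_s: 25.23
eef_pos: [0.5005, -0.2534, 0.057]
eef_rot: [0.0, -0.025, 1.0, -0.0]
ft_force: [-0.6, 0.4, 3.1]
width: 0.0002
finger_force: 1.0
```

Request:
drive_tool([
  {"ax": 0, "ay": 0, "az": 0, "tx": 0, "ty": 0, "tz": -0.0007, "fingers": 1},
  {"ax": 0, "ay": 0, "az": 0, "tx": 0, "ty": 0, "tz": 0, "fingers": 1},
])

```text
time_s: 25.4
eef_pos: [0.5005, -0.2534, 0.0563]
eef_rot: [-0.0, -0.025, 1.0, -0.0]
ft_force: [0.1, -0.7, 2.4]
width: 0.0003
finger_force: 1.5
```

Request:
drive_tool([
  {"ax": 0, "ay": 0, "az": 0, "tx": 0, "ty": 0, "tz": -0.0007, "fingers": 1},
  {"ax": 0, "ay": 0, "az": 0, "tx": 0, "ty": 0, "tz": 0, "fingers": 1},
])

```text
time_s: 25.57
eef_pos: [0.5005, -0.2533, 0.0555]
eef_rot: [-0.0, -0.025, 1.0, -0.0]
ft_force: [-0.1, 1.0, 0.4]
width: 0.0002
finger_force: 0.0
```

Request:
drive_tool([
  {"ax": 0, "ay": 0, "az": 0, "tx": 0, "ty": 0, "tz": -0.0007, "fingers": 1},
  {"ax": 0, "ay": 0, "az": 0, "tx": 0, "ty": 0, "tz": 0, "fingers": 1},
])

```text
time_s: 25.73
eef_pos: [0.5005, -0.2533, 0.0548]
eef_rot: [-0.0, -0.025, 1.0, 0.0]
ft_force: [-0.2, 0.3, -0.8]
width: -0.0003
finger_force: 0.0
```

Request:
drive_tool([
  {"ax": 0, "ay": 0, "az": 0, "tx": 0, "ty": 0, "tz": -0.0007, "fingers": 1},
  {"ax": 0, "ay": 0, "az": 0, "tx": 0, "ty": 0, "tz": 0, "fingers": 1},
])

```text
time_s: 25.9
eef_pos: [0.5005, -0.2533, 0.0541]
eef_rot: [-0.0, -0.025, 1.0, -0.0]
ft_force: [-0.5, 0.0, -0.0]
width: -0.0001
finger_force: 0.0
```

Request:
drive_tool([
  {"ax": 0, "ay": 0, "az": 0, "tx": 0, "ty": 0, "tz": -0.0007, "fingers": 1},
  {"ax": 0, "ay": 0, "az": 0, "tx": 0, "ty": 0, "tz": 0, "fingers": 1},
])

```text
time_s: 26.07
eef_pos: [0.5005, -0.2534, 0.0534]
eef_rot: [-0.0, -0.025, 1.0, -0.0]
ft_force: [-0.1, -0.1, 0.8]
width: -0.0003
finger_force: 0.0
```

Request:
drive_tool([
  {"ax": 0, "ay": 0, "az": 0, "tx": 0, "ty": 0, "tz": -0.0007, "fingers": 1},
  {"ax": 0, "ay": 0, "az": 0, "tx": 0, "ty": 0, "tz": 0, "fingers": 1},
])

```text
time_s: 26.23
eef_pos: [0.5005, -0.2533, 0.0528]
eef_rot: [-0.0, -0.025, 1.0, -0.0]
ft_force: [0.2, 0.6, -0.2]
width: -0.0005
finger_force: 0.0
```

Request:
drive_tool([
  {"ax": 0, "ay": 0, "az": 0, "tx": 0, "ty": 0, "tz": -0.0006, "fingers": 1},
  {"ax": 0, "ay": 0, "az": 0, "tx": 0, "ty": 0, "tz": 0, "fingers": 1},
])

```text
time_s: 26.4
eef_pos: [0.5005, -0.2534, 0.0522]
eef_rot: [-0.0, -0.025, 1.0, -0.0]
ft_force: [-0.7, -0.4, 0.1]
width: -0.0003
finger_force: 0.0
```

Request:
drive_tool([
  {"ax": 0, "ay": 0, "az": 0, "tx": 0, "ty": 0, "tz": -0.0006, "fingers": 1},
  {"ax": 0, "ay": 0, "az": 0, "tx": 0, "ty": 0, "tz": 0, "fingers": 1},
])

```text
time_s: 26.57
eef_pos: [0.5006, -0.2534, 0.0517]
eef_rot: [0.0, -0.025, 1.0, -0.0]
ft_force: [-1.6, 0.4, 4.9]
width: 0.0001
finger_force: 1.9
```

Request:
drive_tool([
  {"ax": 0, "ay": 0, "az": 0, "tx": 0, "ty": 0, "tz": -0.0006, "fingers": 1},
  {"ax": 0, "ay": 0, "az": 0, "tx": 0, "ty": 0, "tz": 0, "fingers": 1},
])

```text
time_s: 26.73
eef_pos: [0.5006, -0.2535, 0.0513]
eef_rot: [0.0, -0.025, 1.0, -0.0]
ft_force: [-2.6, -0.1, 9.0]
width: 0.0
finger_force: 4.6
```

Request:
drive_tool([
  {"ax": 0, "ay": 0, "az": 0, "tx": 0, "ty": 0, "tz": -0.0006, "fingers": 1},
  {"ax": 0, "ay": 0, "az": 0, "tx": 0, "ty": 0, "tz": 0, "fingers": 1},
])

```text
time_s: 26.9
eef_pos: [0.5006, -0.2536, 0.051]
eef_rot: [0.0, -0.025, 1.0, -0.0]
ft_force: [-2.5, 1.5, 14.4]
width: -0.0002
finger_force: 7.2
```

Corner 3: contact, drop, hard stop at 51.8 mm. Corner 4 now.

Request:
drive_tool([
  {"ax": 0, "ay": 0, "az": 0, "tx": 0, "ty": 0, "tz": 0.04, "fingers": 1},
  {"ax": 0, "ay": 0, "az": 0, "tx": 0, "ty": 0.002, "tz": 0.01, "fingers": 1},
  {"ax": 0, "ay": 0, "az": 0, "tx": -0.0017, "ty": 0.04, "tz": 0, "fingers": 1},
  {"ax": 0, "ay": 0, "az": 0, "tx": -0.0017, "ty": 0.04, "tz": 0, "fingers": 1},
  {"ax": 0, "ay": 0, "az": 0, "tx": 0, "ty": 0, "tz": 0, "fingers": 1},
  {"ax": 0, "ay": 0, "az": 0, "tx": 0, "ty": 0, "tz": -0.03, "fingers": 1},
  {"ax": 0, "ay": 0, "az": 0, "tx": 0, "ty": 0, "tz": -0.01, "fingers": 1},
  {"ax": 0, "ay": 0, "az": 0, "tx": 0, "ty": 0, "tz": -0.001, "fingers": 1},
  {"ax": 0, "ay": 0, "az": 0, "tx": 0, "ty": 0, "tz": 0, "fingers": 1},
])

```text
time_s: 27.65
eef_pos: [0.4969, -0.1716, 0.0594]
eef_rot: [-0.001, -0.025, 1.0, 0.0]
ft_force: [0.4, -0.3, 0.2]
width: 0.0
finger_force: 0.0
```

Request:
drive_tool([
  {"ax": 0, "ay": 0, "az": 0, "tx": 0, "ty": 0, "tz": -0.0007, "fingers": 1},
  {"ax": 0, "ay": 0, "az": 0, "tx": 0, "ty": 0, "tz": -0.0007, "fingers": 1},
  {"ax": 0, "ay": 0, "az": 0, "tx": 0, "ty": 0, "tz": 0, "fingers": 1},
])

```text
time_s: 27.9
eef_pos: [0.4973, -0.1716, 0.0586]
eef_rot: [0.0, -0.025, 1.0, -0.0]
ft_force: [-0.3, -0.1, -0.5]
width: 0.0004
finger_force: 0.0
```

Request:
drive_tool([
  {"ax": 0, "ay": 0, "az": 0, "tx": 0, "ty": 0, "tz": -0.0007, "fingers": 1},
  {"ax": 0, "ay": 0, "az": 0, "tx": 0, "ty": 0, "tz": -0.0007, "fingers": 1},
  {"ax": 0, "ay": 0, "az": 0, "tx": 0, "ty": 0, "tz": 0, "fingers": 1},
])

```text
time_s: 28.15
eef_pos: [0.4971, -0.1714, 0.0567]
eef_rot: [0.0, -0.025, 1.0, -0.0]
ft_force: [-0.3, 0.4, 0.6]
width: 0.0002
finger_force: 0.0
```

Request:
drive_tool([
  {"ax": 0, "ay": 0, "az": 0, "tx": 0, "ty": 0, "tz": -0.0007, "fingers": 1},
  {"ax": 0, "ay": 0, "az": 0, "tx": 0, "ty": 0, "tz": 0, "fingers": 1},
])

```text
time_s: 28.32
eef_pos: [0.4971, -0.1714, 0.0559]
eef_rot: [-0.0, -0.025, 1.0, -0.0]
ft_force: [0.3, -0.4, 0.1]
width: -0.0002
finger_force: 0.0
```

Request:
drive_tool([
  {"ax": 0, "ay": 0, "az": 0, "tx": 0, "ty": 0, "tz": -0.0007, "fingers": 1},
  {"ax": 0, "ay": 0, "az": 0, "tx": 0, "ty": 0, "tz": -0.0007, "fingers": 1},
  {"ax": 0, "ay": 0, "az": 0, "tx": 0, "ty": 0, "tz": 0, "fingers": 1},
])

```text
time_s: 28.57
eef_pos: [0.4971, -0.1714, 0.0544]
eef_rot: [-0.0, -0.025, 1.0, -0.0]
ft_force: [0.5, 1.0, -0.5]
width: 0.0
finger_force: 0.0
```

Request:
drive_tool([
  {"ax": 0, "ay": 0, "az": 0, "tx": 0, "ty": 0, "tz": -0.0007, "fingers": 1},
  {"ax": 0, "ay": 0, "az": 0, "tx": 0, "ty": 0, "tz": 0, "fingers": 1},
])

```text
time_s: 28.73
eef_pos: [0.4971, -0.1714, 0.0538]
eef_rot: [-0.0, -0.025, 1.0, -0.0]
ft_force: [-0.2, 0.4, 0.7]
width: 0.0001
finger_force: 0.0
```

Request:
drive_tool([
  {"ax": 0, "ay": 0, "az": 0, "tx": 0, "ty": 0, "tz": -0.0007, "fingers": 1},
  {"ax": 0, "ay": 0, "az": 0, "tx": 0, "ty": 0, "tz": 0, "fingers": 1},
])

```text
time_s: 28.9
eef_pos: [0.4971, -0.1714, 0.0531]
eef_rot: [-0.0, -0.025, 1.0, -0.0]
ft_force: [0.6, 0.0, 0.2]
width: -0.0
finger_force: 0.0
```

Request:
drive_tool([
  {"ax": 0, "ay": 0, "az": 0, "tx": 0, "ty": 0, "tz": -0.0007, "fingers": 1},
  {"ax": 0, "ay": 0, "az": 0, "tx": 0, "ty": 0, "tz": 0, "fingers": 1},
])

```text
time_s: 29.07
eef_pos: [0.4971, -0.1714, 0.0524]
eef_rot: [-0.0, -0.025, 1.0, -0.0]
ft_force: [-0.1, -0.1, -1.2]
width: 0.0001
finger_force: 0.0
```

Request:
drive_tool([
  {"ax": 0, "ay": 0, "az": 0, "tx": 0, "ty": 0, "tz": -0.0007, "fingers": 1},
  {"ax": 0, "ay": 0, "az": 0, "tx": 0, "ty": 0, "tz": 0, "fingers": 1},
])

```text
time_s: 29.23
eef_pos: [0.4971, -0.1713, 0.0518]
eef_rot: [0.0, -0.025, 1.0, -0.0]
ft_force: [-1.4, -0.1, 3.0]
width: -0.0
finger_force: 1.4
```

Request:
drive_tool([
  {"ax": 0, "ay": 0, "az": 0, "tx": 0, "ty": 0, "tz": -0.0006, "fingers": 1},
  {"ax": 0, "ay": 0, "az": 0, "tx": 0, "ty": 0, "tz": 0, "fingers": 1},
])

```text
time_s: 29.4
eef_pos: [0.4971, -0.1713, 0.0513]
eef_rot: [0.0, -0.025, 1.0, -0.0]
ft_force: [-2.4, 0.5, 9.2]
width: 0.0003
finger_force: 4.2
```

Corner 4 is already at the same level (51.8 mm, hard). Push it to about 14 N, then recheck corners 1 and 2 at that height.

Request:
drive_tool([
  {"ax": 0, "ay": 0, "az": 0, "tx": 0, "ty": 0, "tz": -0.0006, "fingers": 1},
  {"ax": 0, "ay": 0, "az": 0, "tx": 0, "ty": 0, "tz": 0, "fingers": 1},
  {"ax": 0, "ay": 0, "az": 0, "tx": 0, "ty": 0, "tz": 0, "fingers": 1},
])

```text
time_s: 29.65
eef_pos: [0.4971, -0.1713, 0.051]
eef_rot: [0.0, -0.025, 1.0, -0.0]
ft_force: [-3.0, 1.2, 12.9]
width: -0.0001
finger_force: 6.5
```

Request:
drive_tool([
  {"ax": 0, "ay": 0, "az": 0, "tx": 0, "ty": 0, "tz": 0.035, "fingers": 1},
  {"ax": 0, "ay": 0, "az": 0, "tx": 0.033, "ty": 0.0015, "tz": 0, "fingers": 1},
  {"ax": 0, "ay": 0, "az": 0, "tx": 0.033, "ty": 0.0015, "tz": 0, "fingers": 1},
  {"ax": 0, "ay": 0, "az": 0, "tx": 0.032, "ty": 0.0015, "tz": 0, "fingers": 1},
  {"ax": 0, "ay": 0, "az": 0, "tx": 0, "ty": 0, "tz": -0.02, "fingers": 1},
  {"ax": 0, "ay": 0, "az": 0, "tx": 0, "ty": 0, "tz": -0.01, "fingers": 1},
  {"ax": 0, "ay": 0, "az": 0, "tx": 0, "ty": 0, "tz": 0, "fingers": 1},
  {"ax": 0, "ay": 0, "az": 0, "tx": 0, "ty": 0, "tz": -0.001, "fingers": 1},
  {"ax": 0, "ay": 0, "az": 0, "tx": 0, "ty": 0, "tz": 0, "fingers": 1},
])

```text
time_s: 30.4
eef_pos: [0.5948, -0.1671, 0.0551]
eef_rot: [-0.0, -0.025, 1.0, -0.0]
ft_force: [0.6, -0.2, 0.1]
width: 0.0001
finger_force: 0.0
```

Request:
drive_tool([
  {"ax": 0, "ay": 0, "az": 0, "tx": 0, "ty": 0, "tz": -0.0006, "fingers": 1},
  {"ax": 0, "ay": 0, "az": 0, "tx": 0, "ty": 0, "tz": 0, "fingers": 1},
  {"ax": 0, "ay": 0, "az": 0, "tx": 0, "ty": 0, "tz": 0, "fingers": 1},
])

```text
time_s: 30.65
eef_pos: [0.5952, -0.167, 0.0544]
eef_rot: [0.0, -0.025, 1.0, -0.0]
ft_force: [0.2, 0.7, 1.0]
width: 0.0001
finger_force: 0.0
```

Request:
drive_tool([
  {"ax": 0, "ay": 0, "az": 0, "tx": 0, "ty": 0, "tz": -0.0006, "fingers": 1},
  {"ax": 0, "ay": 0, "az": 0, "tx": 0, "ty": 0, "tz": 0, "fingers": 1},
])

```text
time_s: 30.82
eef_pos: [0.5951, -0.1669, 0.0535]
eef_rot: [0.0, -0.025, 1.0, -0.0]
ft_force: [0.3, 0.6, 0.7]
width: -0.0
finger_force: 0.0
```

Request:
drive_tool([
  {"ax": 0, "ay": 0, "az": 0, "tx": 0, "ty": 0, "tz": -0.0006, "fingers": 1},
  {"ax": 0, "ay": 0, "az": 0, "tx": 0, "ty": 0, "tz": 0, "fingers": 1},
])

```text
time_s: 30.98
eef_pos: [0.5951, -0.1669, 0.0527]
eef_rot: [-0.0, -0.025, 1.0, -0.0]
ft_force: [0.2, 0.1, -0.2]
width: 0.0001
finger_force: 0.0
```

Request:
drive_tool([
  {"ax": 0, "ay": 0, "az": 0, "tx": 0, "ty": 0, "tz": -0.0006, "fingers": 1},
  {"ax": 0, "ay": 0, "az": 0, "tx": 0, "ty": 0, "tz": 0, "fingers": 1},
])

```text
time_s: 31.15
eef_pos: [0.5951, -0.1669, 0.0521]
eef_rot: [-0.0, -0.025, 1.0, -0.0]
ft_force: [-0.3, 0.5, 0.6]
width: -0.0
finger_force: 0.0
```

Request:
drive_tool([
  {"ax": 0, "ay": 0, "az": 0, "tx": 0, "ty": 0, "tz": -0.0006, "fingers": 1},
  {"ax": 0, "ay": 0, "az": 0, "tx": 0, "ty": 0, "tz": 0, "fingers": 1},
])

```text
time_s: 31.32
eef_pos: [0.5952, -0.1669, 0.0516]
eef_rot: [0.0, -0.025, 1.0, -0.0]
ft_force: [-0.6, -0.1, 3.8]
width: -0.0004
finger_force: 1.8
```

Request:
drive_tool([
  {"ax": 0, "ay": 0, "az": 0, "tx": 0, "ty": 0, "tz": -0.0006, "fingers": 1},
  {"ax": 0, "ay": 0, "az": 0, "tx": 0, "ty": 0, "tz": 0, "fingers": 1},
])

```text
time_s: 31.48
eef_pos: [0.5953, -0.1669, 0.0512]
eef_rot: [0.0, -0.025, 1.0, -0.0]
ft_force: [-2.6, 0.2, 8.8]
width: -0.0001
finger_force: 4.0
```

Request:
drive_tool([
  {"ax": 0, "ay": 0, "az": 0, "tx": 0, "ty": 0, "tz": -0.0006, "fingers": 1},
  {"ax": 0, "ay": 0, "az": 0, "tx": 0, "ty": 0, "tz": 0, "fingers": 1},
  {"ax": 0, "ay": 0, "az": 0, "tx": 0, "ty": 0, "tz": 0, "fingers": 1},
])

```text
time_s: 31.73
eef_pos: [0.5954, -0.1669, 0.0509]
eef_rot: [0.0, -0.025, 1.0, -0.0]
ft_force: [-1.5, 0.4, 11.3]
width: -0.0001
finger_force: 5.6
```

Request:
drive_tool([
  {"ax": 0, "ay": 0, "az": 0, "tx": 0, "ty": 0, "tz": 0.04, "fingers": 1},
  {"ax": 0, "ay": 0, "az": 0, "tx": 0, "ty": -0.002, "tz": 0.01, "fingers": 1},
  {"ax": 0, "ay": 0, "az": 0, "tx": 0.0015, "ty": -0.04, "tz": 0, "fingers": 1},
  {"ax": 0, "ay": 0, "az": 0, "tx": 0.0015, "ty": -0.04, "tz": 0, "fingers": 1},
  {"ax": 0, "ay": 0, "az": 0, "tx": 0, "ty": 0, "tz": 0, "fingers": 1},
  {"ax": 0, "ay": 0, "az": 0, "tx": 0, "ty": 0, "tz": -0.03, "fingers": 1},
  {"ax": 0, "ay": 0, "az": 0, "tx": 0, "ty": 0, "tz": -0.014, "fingers": 1},
  {"ax": 0, "ay": 0, "az": 0, "tx": 0, "ty": 0, "tz": -0.002, "fingers": 1},
  {"ax": 0, "ay": 0, "az": 0, "tx": 0, "ty": 0, "tz": 0, "fingers": 1},
  {"ax": 0, "ay": 0, "az": 0, "tx": 0, "ty": 0, "tz": 0, "fingers": 1},
])

```text
time_s: 32.57
eef_pos: [0.5986, -0.249, 0.0554]
eef_rot: [0.001, -0.025, 1.0, -0.0]
ft_force: [0.3, 0.5, 0.8]
width: -0.0
finger_force: 0.0
```

Request:
drive_tool([
  {"ax": 0, "ay": 0, "az": 0, "tx": 0, "ty": 0, "tz": -0.0007, "fingers": 1},
  {"ax": 0, "ay": 0, "az": 0, "tx": 0, "ty": 0, "tz": -0.0007, "fingers": 1},
  {"ax": 0, "ay": 0, "az": 0, "tx": 0, "ty": 0, "tz": 0, "fingers": 1},
])

```text
time_s: 32.82
eef_pos: [0.5984, -0.2489, 0.0535]
eef_rot: [0.0, -0.025, 1.0, -0.0]
ft_force: [1.0, -0.5, 0.1]
width: 0.0001
finger_force: 0.0
```

Request:
drive_tool([
  {"ax": 0, "ay": 0, "az": 0, "tx": 0, "ty": 0, "tz": -0.0007, "fingers": 1},
  {"ax": 0, "ay": 0, "az": 0, "tx": 0, "ty": 0, "tz": 0, "fingers": 1},
])

```text
time_s: 32.98
eef_pos: [0.5982, -0.2489, 0.0524]
eef_rot: [0.0, -0.025, 1.0, -0.0]
ft_force: [-0.4, 0.3, 0.7]
width: -0.0001
finger_force: 0.0
```

Request:
drive_tool([
  {"ax": 0, "ay": 0, "az": 0, "tx": 0, "ty": 0, "tz": -0.0006, "fingers": 1},
  {"ax": 0, "ay": 0, "az": 0, "tx": 0, "ty": 0, "tz": 0, "fingers": 1},
])

```text
time_s: 33.15
eef_pos: [0.5982, -0.2489, 0.0517]
eef_rot: [0.0, -0.025, 1.0, -0.0]
ft_force: [-0.9, 0.1, 2.1]
width: -0.0001
finger_force: 1.3
```

Request:
drive_tool([
  {"ax": 0, "ay": 0, "az": 0, "tx": 0, "ty": 0, "tz": -0.0012, "fingers": 1},
  {"ax": 0, "ay": 0, "az": 0, "tx": 0, "ty": 0, "tz": 0, "fingers": 1},
  {"ax": 0, "ay": 0, "az": 0, "tx": 0, "ty": 0, "tz": 0, "fingers": 1},
])

```text
time_s: 33.4
eef_pos: [0.5983, -0.249, 0.0511]
eef_rot: [0.0, -0.025, 1.0, -0.0]
ft_force: [-1.1, -0.1, 10.8]
width: 0.0005
finger_force: 5.3
```

Request:
drive_tool([
  {"ax": 0, "ay": 0, "az": 0, "tx": 0, "ty": 0, "tz": 0.04, "fingers": 1},
  {"ax": 0, "ay": 0, "az": 0, "tx": 0, "ty": 0, "tz": 0.04, "fingers": 1},
  {"ax": 0, "ay": 0, "az": 0, "tx": -0.03, "ty": 0.02, "tz": 0.02, "fingers": 1},
  {"ax": 0, "ay": 0, "az": 0, "tx": -0.03, "ty": 0.018, "tz": 0.02, "fingers": 1},
  {"ax": 0, "ay": 0, "az": 0, "tx": -0.02, "ty": 0, "tz": 0.01, "fingers": 1},
  {"ax": 0, "ay": 0, "az": 0, "tx": 0, "ty": 0, "tz": 0, "fingers": 1},
  {"ax": 0, "ay": 0, "az": 0, "tx": 0, "ty": 0, "tz": 0, "fingers": 1},
])

```text
time_s: 33.98
eef_pos: [0.518, -0.2112, 0.1813]
eef_rot: [0.001, -0.025, 1.0, -0.0]
ft_force: [1.1, -0.7, -0.8]
width: 0.0002
finger_force: 0.0
```

```bash
python3 - <<'E'
from h import *
a,K,W=cam("wrist","w10"); b=cam("side")[0]; print(st()["eef_pos"],st()["time_s"])
A=cv2.resize(a,(620,465)); A=a[60:420,170:480]; A=cv2.resize(A,(413,480)); B=cv2.resize(b[185:260,240:390],(380,190),interpolation=cv2.INTER_CUBIC)
D=np.zeros((480,380,3),np.uint8); D[:190]=B
cv2.imwrite("pics/fin.png",np.hstack([A,D]))
E
```

```text
[ 0.5185908  -0.21096706  0.18004577] 34.0833
```

View pics/fin.png

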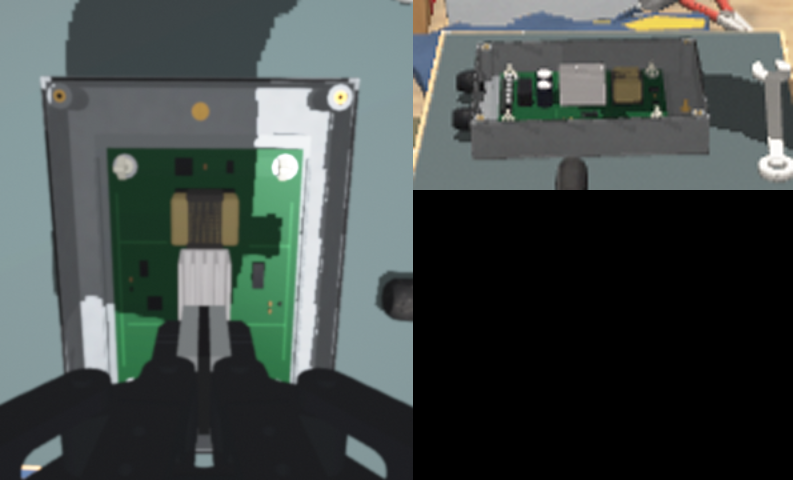

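The final picture shows the board low and level, with the standoff barbs spread over it at all four corners: (510,70), (508,113), (652,70) and (655,113) in the side crop. All four corners read the same hard stop at about 51.7 mm, so I'm handing in.

```bash
python3 -c "
from plant import manip; print(manip.hand_in())"
```

```text
the job is handed in; nothing more can be done
None
```

The board is in the box, terminal block at the gland end, and I've handed the job in (about 34 s used of 72 s): all four corners reach the same hard stop near 51.7 mm, the barbs show over the board, and the highest force I read while pressing was 14.4 N.

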